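# Pack the sterilising container for the autoclave

### The job

Pack the open sterilising container: first set the wire basket down inside it, then lay the tweezers on the basket's teal silicone side and the nail clipper on its bare wire side, both flat and lengthways along the basket, and last put the blue lid on so that it sits flush on the rim all round. Leave the pen and the grey plug where they lie.

Things in the scene. Friction and masses are not known exactly. Their poses are not given: they have to be found in the camera images.
- container: Open aluminium container, fixed: 164 mm along its x by 150 mm along its y, inside 158 x 144 mm, floor 3 mm thick, rim at z = 40 mm; a steel handle loop sticks out 14 mm at each short end. Origin at the centre of its underside, x lengthways, z up. Basket and lid fit either way round. Seated, the basket's origin is 3 mm and the lid's 34 mm above the container's.
- basket: Loose wire basket, 146 mm along its x by 132 mm in y, walls 22 mm high, 6 mm play all round in the container. Origin: centre of underside, z up. Lifting fin along x in the middle, 68 x 10 mm, black at its top, z = 40 mm: pinch it across y. It parts two bays, 59 x 140 mm: +y (centre y = +34.5 mm) with teal liner, top z = 5 mm; -y (centre y = -34.5 mm) bare wire, floor z = 3 mm. 0.14 to 0.24 kg.
- lid: Loose blue lid, 172 mm along its x by 158 mm in y, 0.17 to 0.29 kg. Origin: centre of its underside (foot of the steel locating lips), z up. The lips (z = 0 to 6 mm) go inside the container's walls with 5 mm play; the flange above them rests on the rim. Raised panel to z = 23 mm. Black handle bar along x over the middle, 66 x 10 mm, z = 40 to 52 mm: pinch it across y.
- tweezers: Loose steel tweezers lying flat, 101 mm along their y, 11 mm wide in x, 10 mm high; 18 g. Origin at the centre of the underside, z up. Pinch across x near the middle.
- clipper: Loose steel lever nail clipper lying flat, 80 mm along its x, 15 mm wide in y, 17 mm high at the raised lever's end (solid 14 mm high); 40 g. Origin at the centre of the underside, z up. Pinch across y near the middle.
- pen: Bystander: loose red pen, 145 mm along its y, 12 mm wide, 9 mm high, origin at the centre of its underside. Must stay where it lies.
- plug: Bystander: loose grey cable plug, 70 mm along its y, 17 mm wide, 18 mm high, origin at the centre of its underside. Must stay where it lies.

How it is judged:
On the way, in this order (a step that is already met when the one before it is completed fails the run):
1. the basket sits flat on the container's floor (x of basket in the frame of container between -0.012 and 0.012 m and y of basket in the frame of container between -0.012 and 0.012 m and z of basket in the frame of container between 0 and 0.006 m and angle between the z axis of basket and the z axis of container, either way round below 0.05 rad), for 0.2 s.
2. with the basket in the container, the tweezers lie in its teal bay and the clipper in its bare bay (all of step 1 and x of tweezers in the frame of basket between -0.025 and 0.025 m and y of tweezers in the frame of basket between 0.008 and 0.061 m and z of tweezers in the frame of basket between 0 and 0.012 m and angle between the y axis of tweezers and the x axis of basket, either way round below 0.4 rad and angle between the z axis of each of tweezers, clipper and the z axis of basket, either way round below 0.3 rad and x of clipper in the frame of basket between -0.032 and 0.032 m and y of clipper in the frame of basket between -0.061 and -0.008 m and z of clipper in the frame of basket between -0.002 and 0.01 m and angle between the x axis of clipper and the x axis of basket, either way round below 0.4 rad), for 0.2 s.
At the end, for the whole second after the job is handed in: The basket sits flat on the container's floor; the tweezers lie flat in its teal bay and the clipper flat in its bare bay, each within the bay and lengthways to about 20 degrees; the lid rests on the rim all round (seated within 2.5 mm, level within 0.03 rad); everything at rest (all of step 2 and x of lid in the frame of container between -0.01 and 0.01 m and y of lid in the frame of container between -0.01 and 0.01 m and z of lid in the frame of container between 0.0315 and 0.0365 m and angle between the z axis of lid and the z axis of container, either way round below 0.03 rad and angle between the x axis of lid and the x axis of container, either way round below 0.15 rad and linear speed of each of basket, lid, tweezers, clipper below 0.02 m/s); the robot touches nothing.
It fails at once if the pen or the plug is moved by more than 20 mm (distance of any of pen, plug from where it was at the start of the episode above 0.02 m).
It also fails if it takes over 128 s, if anything falls off the work surface, if the arm or the gripper's body presses on something with over 40 N, if the wrist force passes 120 N, or if a joint passes its speed limit or range.

### The arm

A 7-joint arm with a two-finger parallel gripper is mounted at the origin on a cart in front of the work surface, level with it; the furniture and walls round the work are solid. World frame = base frame: x ahead of the robot, y to its left, z up, the work surface at z = 0. Lengths are in m, angles in rad, forces in N, time in s.
With the tool pointing down it reaches from about 0.4 to 0.875 m from the base axis. Payload 19.3 kg.
Tool frame: the origin (TCP) lies on the centre line of the jaws, within the pads' length; the fingertips stand 11 mm ahead of it and the grasp point (between the pads) lies 8 mm behind it; y points along the fingers, x is the direction in which the jaws open and shut, and the axes are right-handed (so a half turn about y gives the same grasp; the last joint's range is limited). The gripper opens to 85 mm and grips with 20 to 120 N. Pads are 22 mm wide; open, the fingers measure 114 mm over their backs; the gripper's body (76 mm by 85 mm) begins 54 mm behind the grasp point. The pads swing forward as they close: fully open they stand 13 mm farther back than shut.
Start: joints at [1.128, 0.521, -0.036, 1.599, 0.021, 1.021, -0.113], TCP at [0.228, -0.582, 0.242] pointing down, gripper open.
Joint ranges: [-2.91, 2.91], [-0.3, 2.13], [-1.5, 1.42], [0.17, 2.43], [-1.26, 4.41], [0.16, 1.93], [-2.52, 2.52]. Speed limits (rad/s): [1.89, 1.89, 2.39, 2.39, 3.01, 3.01, 3.01].

### API

Orientations are given as [roll, pitch, yaw] about the fixed x, y, z axes, in that order (R = Rz(yaw) Ry(pitch) Rx(roll)).
In Python, from workcell import monitor, cams, bot gives the robot as it stands.
- The arm moves only by the tool send_rows, never from a script. Its argument "series" is text: rows parted by semicolons, each of 7 numbers parted by spaces: the turn, a rotation vector about the tool's x, y, z in rad, then the shift along the tool's x, y, z in mm, then the opening, from 0 (shut) to 1 (fully open). In form: ax ay az tx ty tz claw; .... A call has 1 to 20 rows; each row is the pose to reach, as a shift and turn from the pose commanded when the call began, along the tool's axes at that moment; what a row does not reach only later rows make up. A row lasts 1/12 s, in which the tool goes at most 41.7 mm and 7.16 degrees, less where a joint would pass 70% of its speed; a pose out of reach is approached as far as the arm can. A call with a gripper value outside its range is refused whole. The fingers move at their own pace and stop on an object; "force" is the grip in N (left out, the last holds). Time passes only in rows, so rows that repeat a pose let the fingers close. It gives the time, the measured TCP pose, the force and the opening at its end, in the units of the state.
- monitor.observe(): the state, without advancing time (a new reading comes with each control period).
- cams.grab_frame(name): name is "side" or "top"; returns the picture (420x560x3 uint8, red, green, blue); there is no depth.
- cams.get_calibration(name): a dict with "mtx" (3x3 intrinsics, pixels), "k1" (the pictures are not rectified: a ray, as slopes to the right and down, at radius r is drawn at 1 + k1 r^2 times it, then the intrinsics apply), "origin" and "attitude" of the camera in the world. Camera axes: x right, y down, z forward; pixel columns grow to the right and rows downward; lengths in m; the calibration is good to about 2 mm. A picture is of the moment at which its call begins. get_calibration takes no time and is no camera call.
- bot.job_done(): hands the job in, once; it reports no verdict.
The state is a dict: "clock": time; "qpos": joint angles; "qd": joint speeds; "joint_efforts": joint torques, N m; "position": TCP position; "tool_rot": TCP orientation; "force": force on the tool from outside, world axes, zero at the start; "moment": the same for the moment, N m; "grip_width": finger opening in m.
Only numpy, scipy, OpenCV 4.12 (cv2) and the standard library are available. Lean on these libraries where they do the work, as an engineer would, in place of code of your own. Each camera call takes 0.05 s, during which the arm holds its last target.

## Working session

There is one attempt and no reset: what is moved stays moved. The work goes in short steps, Python scripts to look and compute and a tool call to move; the robot and the scene stay as the last step left them, time stands still between calls to the robot, and variables do not carry over. Pictures are saved under pics/ and viewed, and the job is handed in when it is done.

Besides the shell and the picture viewer there is one more tool, called by a JSON object that holds its "name" and its "arguments". send_rows: Moves the arm, as the interface text tells. Its arguments: {"type":"object","properties":{"series":{"type":"string"},"force":{"type":"number"}},"required":["series"]}

```bash
ls; mkdir -p pics
python3 - <<'E'
from workcell import monitor, cams, bot
import cv2
print(monitor.observe())
for n in ("side","top"):
    print(n,cams.get_calibration(n))
    cv2.imwrite(f"pics/{n}0.png",cams.grab_frame(n)[:,:,::-1])
E
```

```text
pics
{'clock': 0.0, 'qpos': array([ 1.12782936,  0.52205505, -0.03630898,  1.59999673,  0.02119058,
        1.02110666, -0.11279853]), 'qd': array([ 6.28031136e-05,  2.63989654e-04, -7.59247562e-04,  1.13189375e-04,
       -2.06955873e-03,  2.44038621e-04,  7.49738314e-04]), 'joint_efforts': array([-2.14952292e-03, -9.27112770e+01,  1.97811820e+00, -3.69939387e+01,
        1.74485764e-02,  8.00317910e-03,  1.69636473e-05]), 'position': array([ 0.22746039, -0.5817883 ,  0.2417044 ]), 'tool_rot': array([-1.57088201e+00,  1.17801890e-03, -1.19805903e+00]), 'force': array([-0.59649811, -0.43670857, -0.31595486]), 'moment': array([ 0.01122267,  0.03564911, -0.01408317]), 'grip_width': 0.08514695559564572}
side {'mtx': array([[437.68494697,   0.        , 276.76981574],
       [  0.        , 437.68494697, 207.44196787],
       [  0.        ,   0.        ,   1.        ]]), 'k1': 0.012303845734347518, 'origin': array([0.44373419, 0.71083743, 0.56215455]), 'attitude': array([-2.16376576e+00,  8.34741623e-04, -3.03917450e+00])}
top {'mtx': array([[467.77348602,   0.        , 276.01112743],
       [  0.        , 467.77348602, 202.44062483],
       [  0.        ,   0.        ,   1.        ]]), 'k1': 0.024300902710025822, 'origin': array([ 0.46049046, -0.06026261,  1.06516162]), 'attitude': array([-3.08768399,  0.03417449, -1.58701424])}
```

View pics/top0.png

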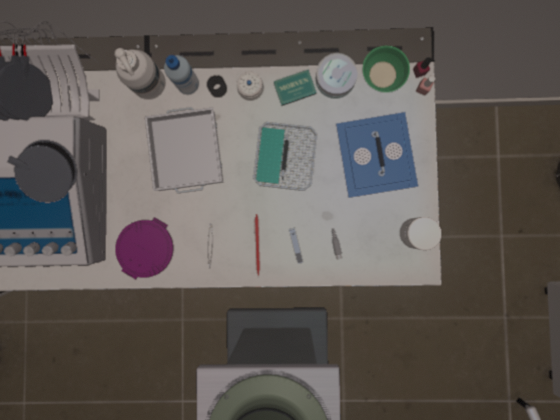

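View pics/side0.png

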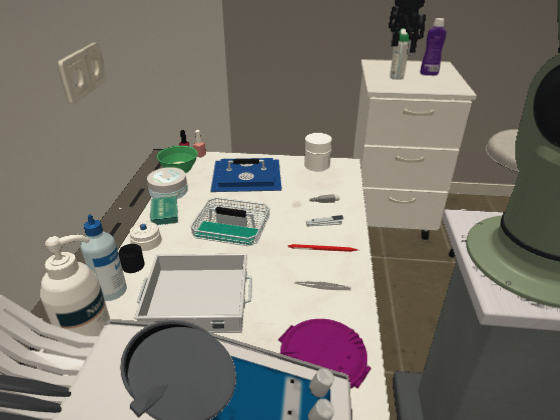

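```bash
cat > h.py <<'E'
import numpy as np, cv2
from scipy.spatial.transform import Rotation as Ro
from workcell import monitor, cams, bot
C={n:cams.get_calibration(n) for n in("side","top")}
def ray(n,p):
    c=C[n];K=c['mtx'];p=np.atleast_2d(p).astype(float)
    m=cv2.undistortPoints(p[:,None],K,np.array([c['k1'],0,0,0,0.]))[:,0]
    d=np.c_[m,np.ones(len(m))]@Ro.from_euler('xyz',c['attitude']).as_matrix().T
    return c['origin'],d
def plane(n,p,z):
    o,d=ray(n,p); return o+d*((z-o[2])/d[:,2])[:,None]
def proj(n,X):
    c=C[n];R=Ro.from_euler('xyz',c['attitude']).as_matrix()
    q=(np.atleast_2d(X)-c['origin'])@R
    return cv2.projectPoints(q[:,None],np.zeros(3),np.zeros(3),c['mtx'],np.array([c['k1'],0,0,0,0.]))[0][:,0]
def tri(p1,p2):
    o1,d1=ray("top",p1);o2,d2=ray("side",p2);d1=d1[0];d2=d2[0]
    s=np.linalg.lstsq(np.c_[d1,-d2],o2-o1,rcond=None)[0]
    a=o1+s[0]*d1;b=o2+s[1]*d2
    return (a+b)/2,np.linalg.norm(a-b)
E
python3 - <<'E'
import cv2
t=cv2.imread('pics/top0.png')
cv2.imwrite('pics/t_up.png',cv2.resize(t[95:210,135:295],None,fx=5,fy=5,interpolation=cv2.INTER_CUBIC))
cv2.imwrite('pics/t_upR.png',cv2.resize(t[95:210,270:430],None,fx=5,fy=5,interpolation=cv2.INTER_CUBIC))
cv2.imwrite('pics/t_lo.png',cv2.resize(t[200:285,195:355],None,fx=5,fy=5,interpolation=cv2.INTER_CUBIC))
E
```

```text
(no output)
```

View pics/t_up.png

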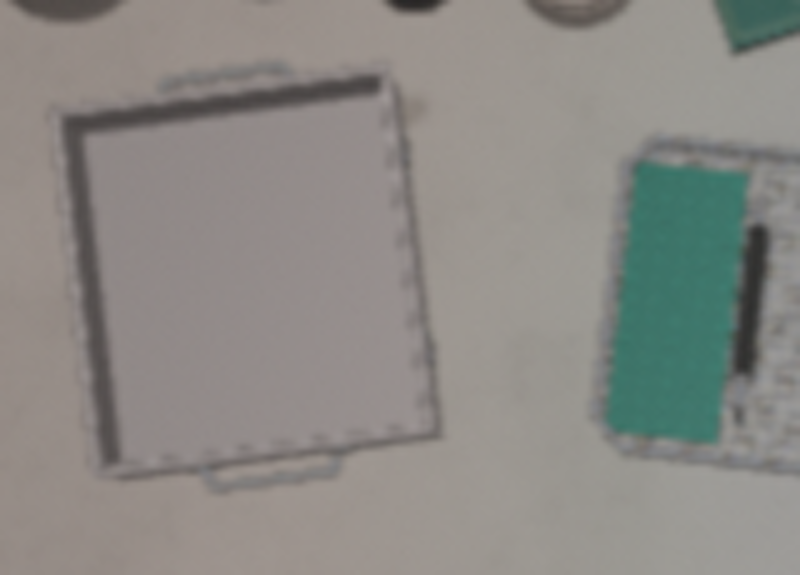

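View pics/t_upR.png

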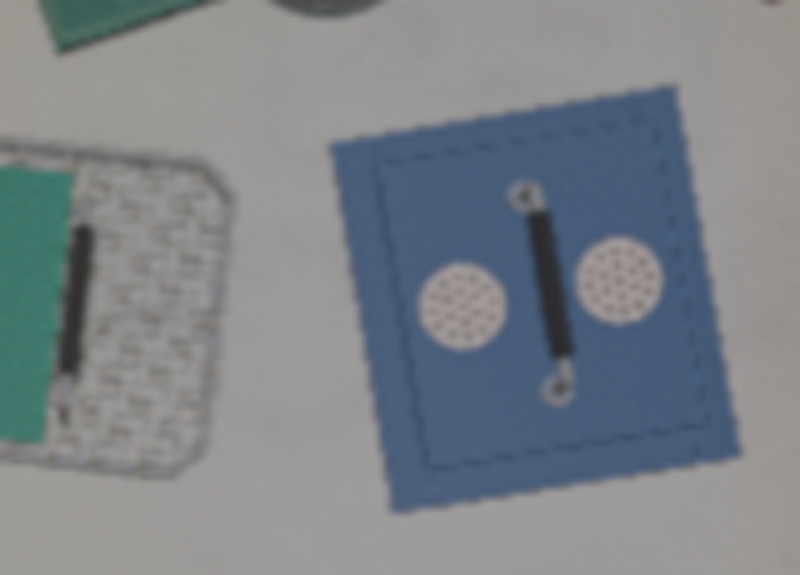

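View pics/t_lo.png

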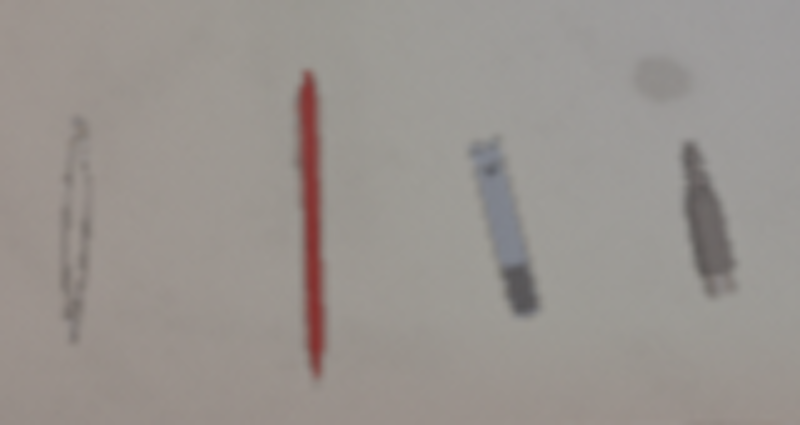

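```bash
cat > meas.py <<'E'
from h import *
def crop(u,v,x0,y0): return np.c_[u,v]/5+[x0,y0]-0.4
t=cv2.imread('pics/top0.png');hsv=cv2.cvtColor(t,cv2.COLOR_BGR2HSV)
def comp(m,box,n=1):
    x0,y0,x1,y1=box;k=np.zeros_like(m);k[y0:y1,x0:x1]=m[y0:y1,x0:x1]
    N,l,s,c=cv2.connectedComponentsWithStats(k); i=1+np.argmax(s[1:,4]); return (l==i).astype(np.uint8)
def rect(m,z,name,cam="top"):
    c=max(cv2.findContours(m,cv2.RETR_EXTERNAL,cv2.CHAIN_APPROX_NONE)[0],key=len)[:,0].astype(np.float32)
    P=plane(cam,c,z)[:,:2]*1000
    (cx,cy),wh,a=cv2.minAreaRect(P.astype(np.float32))
    M=np.argwhere(m)[:,::-1]; Q=plane(cam,M,z)[:,:2]*1000; e,v=np.linalg.eigh(np.cov((Q-Q.mean(0)).T)); ax=v[:,1]
    ang=np.degrees(np.arctan2(ax[1],ax[0]))
    print(name,'rect',np.round([cx,cy],1),'size',np.round(wh,1),'a',round(a,1),'| mean',Q.mean(0).round(1),'axis',round(ang%180,1))
H,S,V=cv2.split(hsv)
dark=(V<75).astype(np.uint8)
rect(comp(dark,(278,130,295,180)),.040,'fin')
rect(comp(dark,(370,130,390,180)),.052,'handle')
blue=((H>100)&(H<125)&(S>90)).astype(np.uint8)
m=comp(blue,(325,100,425,205)); rect(cv2.morphologyEx(m,cv2.MORPH_CLOSE,np.ones((15,15))),.008,'lid flange')
red=(((H<8)|(H>172))&(S>90)).astype(np.uint8); rect(comp(red,(245,205,275,285)),.005,'pen')
teal=((H>70)&(H<95)&(S>80)).astype(np.uint8); rect(comp(teal,(250,115,290,190)),.005,'teal')
for nm,pts,z in [('cont',crop([58,388,440,103],[115,72,437,480],135,95),.04)]:
    P=plane('top',pts,z)[:,:2]*1000; print(nm,P.round(1).tolist(),P.mean(0).round(1),np.linalg.norm(P-np.roll(P,-1,0),axis=1).round(1))
    for i in range(4):
        d=P[(i+1)%4]-P[i]; print(round(np.degrees(np.arctan2(d[1],d[0])),1),end=' ')
    print()
for nm,a,b,z in [('tweez',(79,118),(73,343),.005),('clip',(485,140),(525,315),.01),('plug',(688,143),(722,296),.01)]:
    P=plane('top',crop([a[0],b[0]],[a[1],b[1]],195,200),z)[:,:2]*1000; d=P[0]-P[1]
    print(nm,P.round(1).tolist(),'mid',P.mean(0).round(1),'L',np.linalg.norm(d).round(1),'a',np.degrees(np.arctan2(d[1],d[0])).round(1))
E
python3 meas.py
python3 - <<'E'
import cv2
t=cv2.imread('pics/side0.png')
cv2.imwrite('pics/s1.png',cv2.resize(t[185:335,130:290],None,fx=5,fy=4,interpolation=cv2.INTER_CUBIC))
cv2.imwrite('pics/s2.png',cv2.resize(t[185:300,270:400],None,fx=5,fy=5,interpolation=cv2.INTER_CUBIC))
E
```

```text
fin rect [622.  -46.8] size [ 8.1 64.7] a 82.4 | mean [621.3 -46.7] axis 172.7
handle rect [ 622.3 -252.3] size [63.7  8.8] a 7.8 | mean [ 622.6 -252.3] axis 7.9
lid flange rect [ 622.7 -253.6] size [166.9 153. ] a 8.2 | mean [ 622.5 -254. ] axis 8.3
pen rect [425.2  19.9] size [130.8   6.9] a 0.9 | mean [425.9  19.9] axis 1.3
teal rect [627.1 -12.7] size [ 50.6 122.6] a 82.1 | mean [627.2 -12.7] axis 172.6
cont [[711.4, 260.8], [727.4, 112.7], [563.7, 91.2], [547.5, 241.2]] [637.5 176.5] [149.  165.  150.9 165. ]
-83.8 -172.5 96.2 6.8 
tweez [[473.7, 125.2], [372.1, 128.7]] mid [422.9 126.9] L 101.7 a -2.0
clip [[460.7, -59.3], [382.2, -75.8]] mid [421.4 -67.5] L 80.3 a 11.9
plug [[457.9, -150.3], [389.4, -163.8]] mid [ 423.7 -157.1] L 69.8 a 11.2
```

View pics/s1.png

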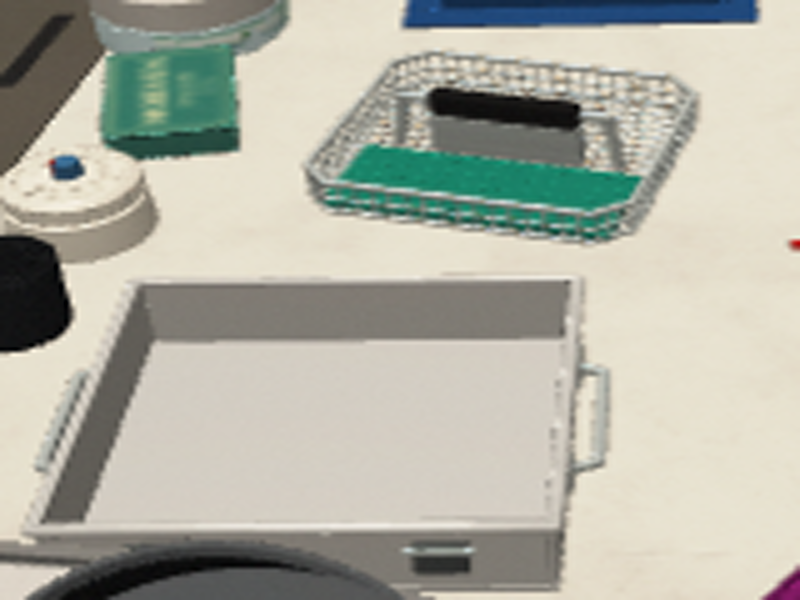

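View pics/s2.png

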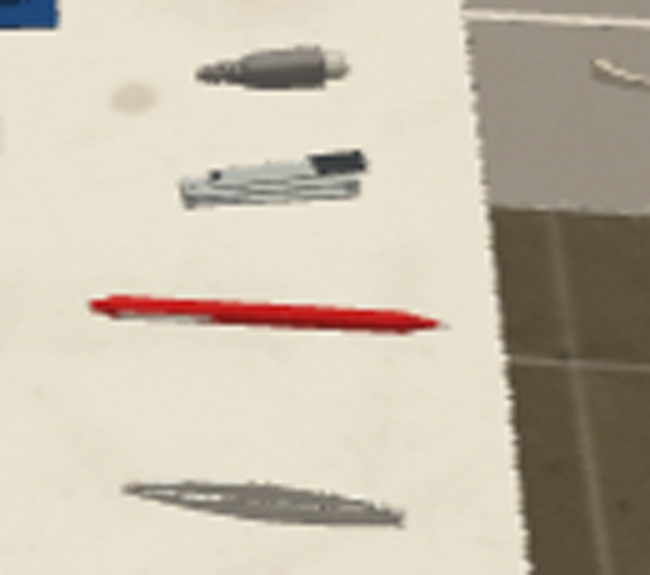

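```bash
cat > go.py <<'E'
from h import *
import sys
# usage: x y z(mm) yaw(deg) -> row
def row(x,y,z,yaw):
    s=monitor.observe();R=Ro.from_euler('xyz',s['tool_rot'])
    T=Ro.from_euler('xyz',[-90,0,yaw],degrees=True)
    rv=(R.inv()*T).as_rotvec(); t=R.inv().apply(np.array([x,y,z])-s['position']*1000)
    return rv,t,s
if __name__=='__main__':
    v=list(map(float,sys.argv[1:]))
    for i in range(0,len(v),4):
        rv,t,s=row(*v[i:i+4]); print(rv.round(4),t.round(1),'dist',np.linalg.norm(t).round(0),'deg',np.degrees(np.linalg.norm(rv)).round(1))
    print('clock',s['clock'],'pos',(s['position']*1000).round(1),'rpy',np.degrees(s['tool_rot']).round(2),'w',s['grip_width'].round(4),'F',s['force'].round(1))
E
python3 go.py 622 -46.8 150 -97.4
```

```text
[ 3.00e-04  5.02e-01 -9.00e-04] [-354.5   92.1  562.3] dist 671.0 deg 28.8Traceback (most recent call last):
  File "go.py", line 13, in <module>
    print('clock',s['clock'],'pos',(s['position']*1000).round(1),'rpy',np.degrees(s['tool_rot']).round(2),'w',s['grip_width'].round(4),'F',s['force'].round(1))
                                                                                                              ^^^^^^^^^^^^^^^^^^^^^
AttributeError: 'float' object has no attribute 'round'
```

{"name": "send_rows", "arguments": {"series": "0 0.502 0 -354.5 92 562.3 0.6;0 0.502 0 -354.5 92 562.3 0.6;0 0.502 0 -354.5 92 562.3 0.6;0 0.502 0 -354.5 92 562.3 0.6;0 0.502 0 -354.5 92 562.3 0.6;0 0.502 0 -354.5 92 562.3 0.6;0 0.502 0 -354.5 92 562.3 0.6;0 0.502 0 -354.5 92 562.3 0.6;0 0.502 0 -354.5 92 562.3 0.6;0 0.502 0 -354.5 92 562.3 0.6;0 0.502 0 -354.5 92 562.3 0.6;0 0.502 0 -354.5 92 562.3 0.6;0 0.502 0 -354.5 92 562.3 0.6;0 0.502 0 -354.5 92 562.3 0.6;0 0.502 0 -354.5 92 562.3 0.6;0 0.502 0 -354.5 92 562.3 0.6;0 0.502 0 -354.5 92 562.3 0.6;0 0.502 0 -354.5 92 562.3 0.6;0 0.502 0 -354.5 92 562.3 0.6;0 0.502 0 -354.5 92 562.3 0.6", "force": 40}}

```text
clock: 1.77
position: [0.6217, -0.0482, 0.1502]
tool_rot: [-1.571, -0.001, -1.701]
force: [-0.4, -0.5, 0.1]
grip_width: 0.0511
```

```bash
sed -i "s/s\['grip_width'\].round(4)/round(float(s['grip_width']),4)/" go.py; python3 go.py 622 -46.8 26 -97.4
python3 - <<'E'
from h import *
cv2.imwrite("pics/s3.png",cams.grab_frame("side")[:,:,::-1]); cv2.imwrite("pics/t3.png",cams.grab_frame("top")[:,:,::-1])
E
```

```text
[ 0.0006 -0.0011  0.0006] [ -1.5 124.2   0.2] dist 124.0 deg 0.1
clock 1.7667 pos [621.7 -48.2 150.2] rpy [-9.003e+01 -4.000e-02 -9.746e+01] w 0.0511 F [-0.4 -0.5  0.1]
```

View pics/s3.png

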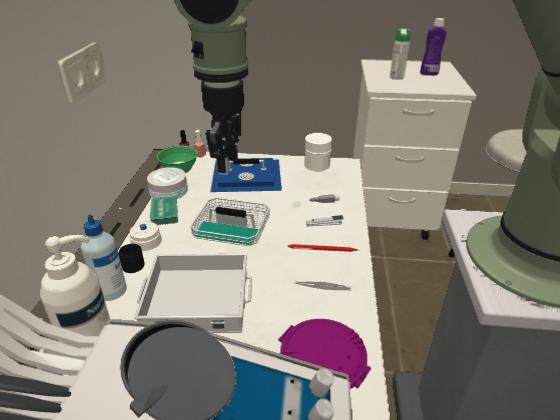

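Run:
```python
from h import *
p=monitor.observe()['position']
print(proj('side',[p,[.622,-.0468,.04]]),proj('top',[p,[.622,-.0468,.04]]))
```

```text
[[226.9591676  161.81463554]
 [230.06441653 208.25455793]] [[284.55533718 145.80815137]
 [284.60334672 154.48667678]]
```

View pics/t3.png

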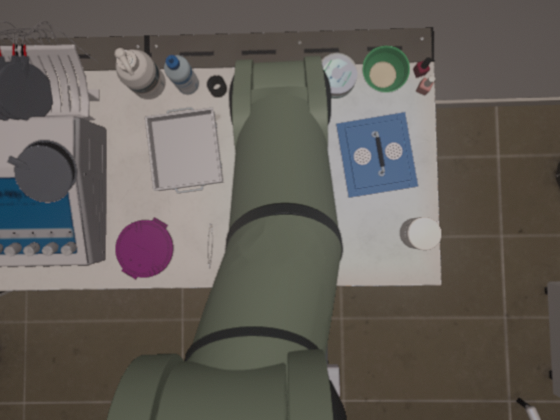

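{"name": "send_rows", "arguments": {"series": "0 0 0 -1.5 30 0 0.6;0 0 0 -1.5 55 0 0.6;0 0 0 -1.5 75 0 0.6;0 0 0 -1.5 90 0 0.6;0 0 0 -1.5 102 0 0.6;0 0 0 -1.5 112 0 0.6;0 0 0 -1.5 119 0 0.6;0 0 0 -1.5 124 0 0.6;0 0 0 -1.5 124 0 0;0 0 0 -1.5 124 0 0;0 0 0 -1.5 124 0 0;0 0 0 -1.5 124 0 0;0 0 0 -1.5 124 0 0;0 0 0 -1.5 124 0 0;0 0 0 -1.5 124 0 0;0 0 0 -1.5 124 0 0", "force": 40}}

```text
clock: 3.2
position: [0.6229, -0.0457, 0.0271]
tool_rot: [-1.57, 0.0, -1.7]
force: [-2.2, -1.0, 6.4]
grip_width: 0.0091
```

```bash
python3 go.py 622 -46.8 115 -97.4 637.5 176.5 115 -83.3
```

```text
[-0.0012 -0.0001 -0.0001] [  1.2 -87.9  -0.6] dist 88.0 deg 0.1
[-1.200e-03 -2.462e-01  1.000e-04] [-222.2  -87.9  -14. ] dist 239.0 deg 14.1
clock 3.2 pos [622.9 -45.7  27.1] rpy [-89.93   0.   -97.41] w 0.0091 F [-2.2 -1.   6.4]
```

{"name": "send_rows", "arguments": {"series": "0 0 0 0 -10 0 0;0 0 0 0 -25 0 0;0 0 0 0 -45 0 0;0 0 0 0 -65 0 0;0 0 0 0 -80 0 0;0 0 0 0 -88 0 0;0 0 0 0 -88 0 0;0 0 0 0 -88 0 0"}}

```text
clock: 3.87
position: [0.6223, -0.0456, 0.1143]
tool_rot: [-1.571, 0.0, -1.7]
force: [-0.8, 0.7, -2.8]
grip_width: 0.0093
```

```bash
python3 go.py 637.5 176.5 115 -83.3
python3 - <<'E'
from h import *
cv2.imwrite("pics/s4.png",cams.grab_frame("side")[:,:,::-1])
E
```

```text
[-2.000e-04 -2.461e-01 -1.000e-04] [-222.2   -0.7  -13.5] dist 223.0 deg 14.1
clock 3.8667 pos [622.3 -45.6 114.3] rpy [-8.999e+01  1.000e-02 -9.740e+01] w 0.0093 F [-0.8  0.7 -2.8]
```

View pics/s4.png

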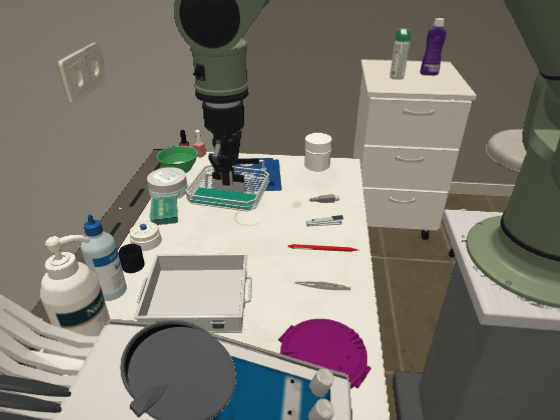

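{"name": "send_rows", "arguments": {"series": "0 -0.02 0 -10 0 -1 0;0 -0.05 0 -30 0 -2 0;0 -0.08 0 -60 0 -4 0;0 -0.11 0 -90 0 -5 0;0 -0.14 0 -120 0 -7 0;0 -0.17 0 -150 0 -9 0;0 -0.2 0 -180 0 -11 0;0 -0.22 0 -200 0 -12 0;0 -0.24 0 -215 0 -13 0;0 -0.246 0 -222.2 0 -13.5 0;0 -0.246 0 -222.2 0 -13.5 0;0 -0.246 0 -222.2 0 -13.5 0;0 -0.246 0 -222.2 0 -13.5 0;0 -0.246 0 -222.2 0 -13.5 0"}}

```text
clock: 5.08
position: [0.6378, 0.1748, 0.1143]
tool_rot: [-1.571, -0.001, -1.456]
force: [-0.7, 0.4, -2.1]
grip_width: 0.0092
```

```bash
python3 go.py 637.5 176.5 30 -83.3
python3 - <<'E'
from h import *
s=cams.grab_frame("side")[:,:,::-1]
cv2.imwrite("pics/s5.png",cv2.resize(s[180:345,120:290],None,fx=4,fy=3.6,interpolation=cv2.INTER_CUBIC))
t=cams.grab_frame("top")[:,:,::-1]
cv2.imwrite("pics/t5.png",cv2.resize(t[85:215,125:285],None,fx=5,fy=4.6,interpolation=cv2.INTER_CUBIC))
E
```

```text
[ 0.0001 -0.0022  0.0007] [-1.8 84.3 -0.1] dist 84.0 deg 0.1
clock 5.0833 pos [637.8 174.8 114.3] rpy [-9.000e+01 -4.000e-02 -8.343e+01] w 0.0092 F [-0.7  0.4 -2.1]
```

View pics/s5.png

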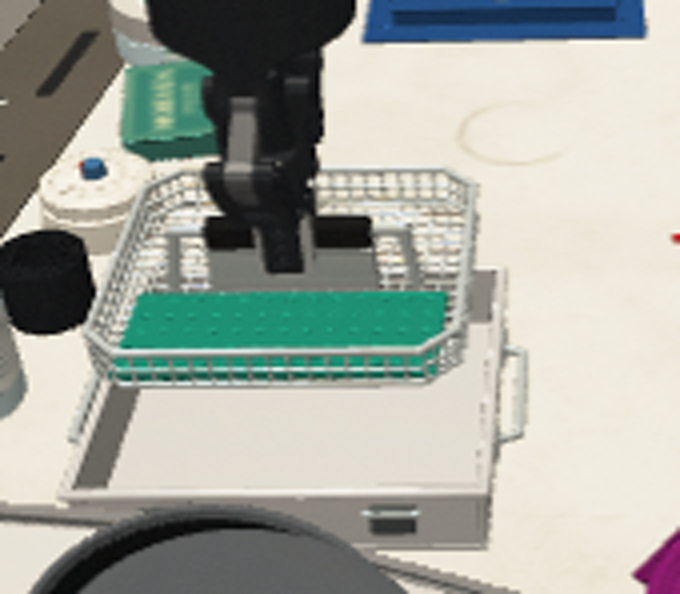

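View pics/t5.png

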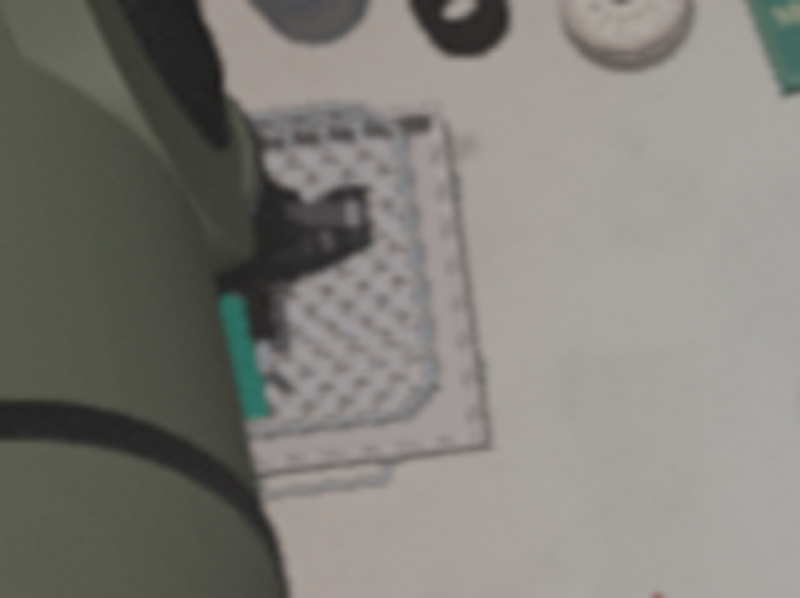

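Run:
```python
from h import *
f=lambda u,v:[u/5+125-.4,v/4.6+85-.4]
a=np.radians(6.7);c=np.array([637.5,176.5]);R=np.array([[np.cos(a),-np.sin(a)],[np.sin(a),np.cos(a)]])
for p,z in [((411,170),.109),((433,370),.109),((320,104),.109),((345,424),.109),((452,200),.04),((480,400),.04)]:
    P=plane('top',f(*p),z)[0,:2]*1000; print(P.round(1),((P-c)@R).round(1))
g=lambda u,v:[u/4+120-.4,v/3.6+180-.4]
for p,z in [((130,353),.109),((430,352),.109),((75,495),.04),((485,495),.04),((97,320),.109),((472,240),.109)]:
    P=plane('side',g(*p),z)[0,:2]*1000; print(P.round(1),((P-c)@R).round(1))
```

```text
[683.3 112.6] [ 38.1 -68.8]
[592.4 104.3] [-53.2 -66.5]
[714.3 150.3] [ 73.2 -35. ]
[568.8 141. ] [-72.4 -27.3]
[684.4 106.9] [ 38.4 -74.6]
[587.   95.4] [-59.6 -74.7]
[679.1 247.7] [49.6 65.8]
[567.7 235.8] [-62.4  67.1]
[706.3 265.2] [78.7 80.1]
[547.8 249.3] [-80.6  82.8]
[698.6 229.2] [66.8 45.2]
[565.  161.5] [-73.7  -6.4]
```

Run:
```python
from h import *
a=np.radians(6.7);c=np.array([637.5,176.5]);R=np.array([[np.cos(a),-np.sin(a)],[np.sin(a),np.cos(a)]])
X=np.array([[82,75],[82,-75],[-82,-75],[-82,75]])@R.T+c
P=np.c_[X,np.full(4,40)]/1000
print(proj('side',P).round(1)); print(proj('top',P).round(1))
s=cv2.imread('pics/side0.png');t=cv2.imread('pics/top0.png')
for im,n in((s,'side'),(t,'top')):
    q=proj(n,P); x0,y0=np.floor(q.min(0)-12).astype(int)
    x1,y1=np.ceil(q.max(0)+12).astype(int); k=5
    w=cv2.resize(im[y0:y1,x0:x1],None,fx=k,fy=k,interpolation=cv2.INTER_CUBIC)
    qq=((q-[x0,y0]+.5)*k).astype(np.int32)
    cv2.polylines(w,[qq],True,(0,0,255),1); cv2.imwrite(f'pics/ov_{n}.png',w)
```

```text
[[137.  314.6]
 [157.4 252.8]
 [246.2 251.8]
 [242.  313.3]]
[[146.3 118.1]
 [212.7 108.8]
 [222.  181.5]
 [155.1 190.7]]
```

View pics/ov_side.png

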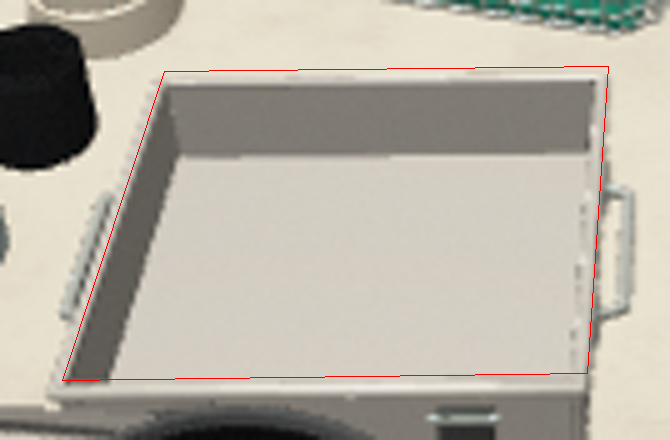

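View pics/ov_top.png

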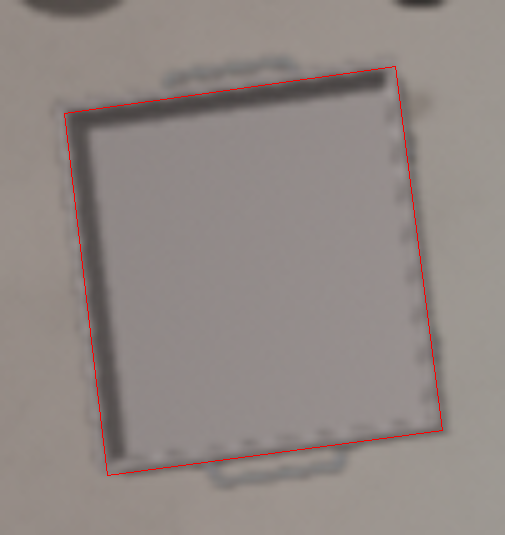

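{"name": "send_rows", "arguments": {"series": "0 -0.016 0 -2.7 0 0 0;0 -0.016 0 -2.7 10 0 0;0 -0.016 0 -2.7 25 0 0;0 -0.016 0 -2.7 35 0 0;0 -0.016 0 -2.7 45 0 0;0 -0.016 0 -2.7 53 0 0;0 -0.016 0 -2.7 60 0 0;0 -0.016 0 -2.7 66 0 0;0 -0.016 0 -2.7 71 0 0;0 -0.016 0 -2.7 75 0 0;0 -0.016 0 -2.7 78 0 0;0 -0.016 0 -2.7 80 0 0;0 -0.016 0 -2.7 80 0 0;0 -0.016 0 -2.7 80 0 0"}}

```text
clock: 6.35
position: [0.6375, 0.1791, 0.0345]
tool_rot: [-1.571, 0.0, -1.438]
force: [0.5, -0.1, -2.5]
grip_width: 0.0092
```

```bash
python3 go.py 637.5 177.5 30 -82.5
python3 - <<'E'
from h import *
s=cams.grab_frame("side")[:,:,::-1]
cv2.imwrite("pics/s6.png",cv2.resize(s[180:345,120:290],None,fx=4,fy=3.6,interpolation=cv2.INTER_CUBIC))
E
```

```text
[-0.0003  0.0018 -0.0001] [ 1.6  4.5 -0.2] dist 5.0 deg 0.1
clock 6.35 pos [637.5 179.1  34.5] rpy [-89.99   0.   -82.39] w 0.0092 F [ 0.5 -0.1 -2.5]
```

View pics/s6.png

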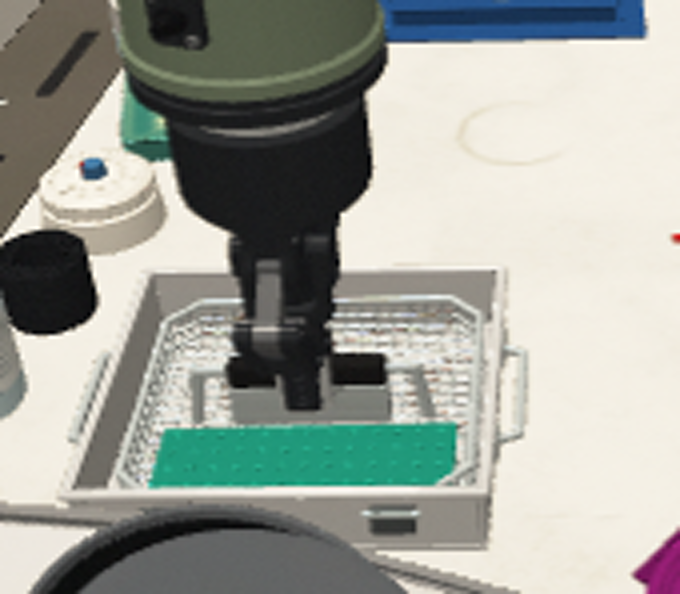

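{"name": "send_rows", "arguments": {"series": "0 0 0 1 2 0 0;0 0 0 1 4 0 0;0 0 0 1 5 0 0;0 0 0 1 5 0 0;0 0 0 1 5 0 0.1;0 0 0 1 5 0 0.2;0 0 0 1 5 0 0.3;0 0 0 1 5 0 0.4;0 0 0 1 5 0 0.4;0 0 0 1 5 0 0.4;0 0 0 1 0 0 0.4;0 0 0 1 -15 0 0.4;0 0 0 1 -40 0 0.4;0 0 0 1 -80 0 0.4;0 0 0 1 -120 0 0.4;0 0 0 1 -120 0 0.4"}}

```text
clock: 7.73
position: [0.6407, 0.1791, 0.1635]
tool_rot: [-1.56, 0.002, -1.438]
force: [0.6, 0.1, 0.1]
grip_width: 0.0343
```

```bash
python3 go.py 423 127 120 -92
python3 - <<'E'
from h import *
s=cams.grab_frame("side")[:,:,::-1]
cv2.imwrite("pics/s7.png",cv2.resize(s[180:345,120:290],None,fx=4,fy=3.6,interpolation=cv2.INTER_CUBIC))
E
```

```text
[-0.0104  0.1673 -0.003 ] [  23.    41.1 -223.1] dist 228.0 deg 9.6
clock 7.7333 pos [640.7 179.1 163.5] rpy [-89.39   0.12 -82.42] w 0.0343 F [0.6 0.1 0.1]
```

View pics/s7.png

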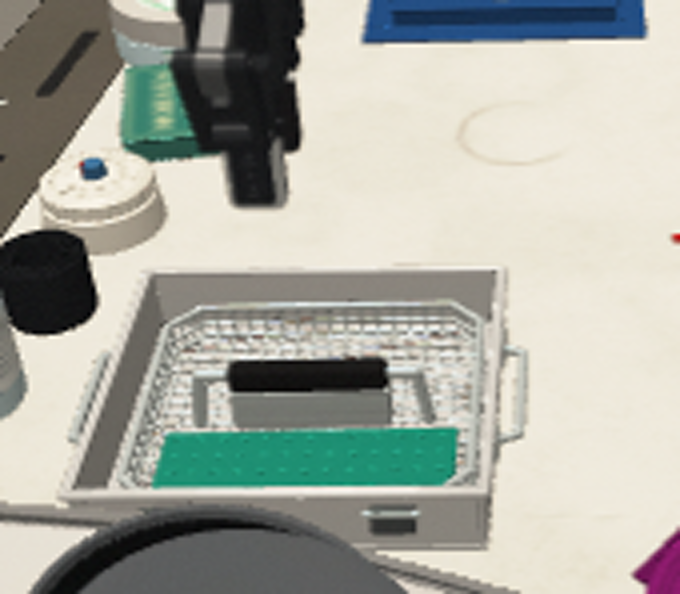

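{"name": "send_rows", "arguments": {"series": "0 0.03 0 5 8 -40 0.4;0 0.08 0 10 15 -80 0.4;0 0.12 0 15 22 -120 0.4;0 0.15 0 18 30 -160 0.4;0 0.167 0 21 36 -195 0.4;0 0.167 0 23 41 -223 0.4;0 0.167 0 23 41 -223 0.4;0 0.167 0 23 41 -223 0.4;0 0.167 0 23 41 -223 0.4;0 0.167 0 23 41 -223 0.4;0 0.167 0 23 41 -223 0.4"}}

```text
clock: 8.7
position: [0.4202, 0.126, 0.1134]
tool_rot: [-1.57, 0.0, -1.605]
force: [0.2, -1.5, -0.9]
grip_width: 0.0342
```

```bash
python3 go.py 423 127 14 -92
python3 - <<'E'
from h import *
s=cams.grab_frame("side")[:,:,::-1]
cv2.imwrite("pics/s8.png",cv2.resize(s[180:330,260:400],None,fx=4,fy=4,interpolation=cv2.INTER_CUBIC))
t=cams.grab_frame("top")[:,:,::-1]
cv2.imwrite("pics/t8.png",t)
print(proj('side',[[.423,.127,.005]]))
E
```

```text
[-0.0005  0.0005 -0.0003] [-1.1 99.4  2.7] dist 99.0 deg 0.0
clock 8.7 pos [420.2 126.  113.4] rpy [-8.997e+01  2.000e-02 -9.197e+01] w 0.0342 F [ 0.2 -1.5 -0.9]
[[321.48084977 284.16253559]]
```

View pics/s8.png

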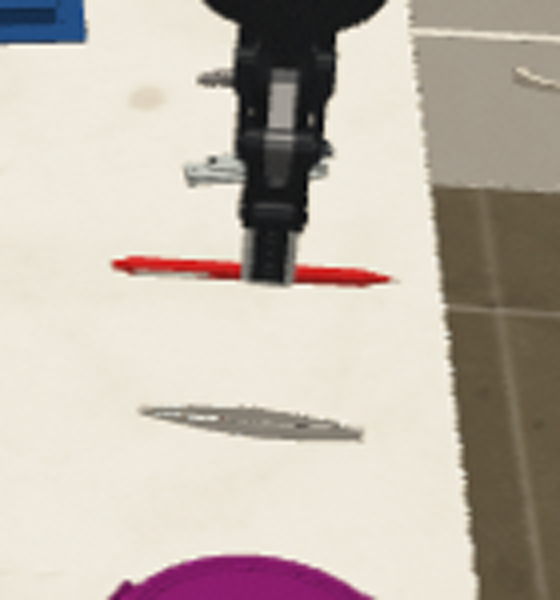

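View pics/t8.png

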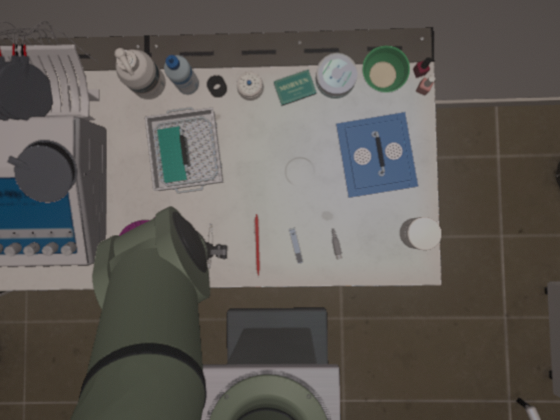

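{"name": "send_rows", "arguments": {"series": "0 0 0 -2 20 2 0.4;0 0 0 -2 45 2.7 0.4;0 0 0 -2 65 2.7 0.4;0 0 0 -2 78 2.7 0.4;0 0 0 -2 88 2.7 0.4;0 0 0 -2 95 2.7 0.4;0 0 0 -2 99.5 2.7 0.4;0 0 0 -2 99.5 2.7 0.4;0 0 0 -2 99.5 2.7 0.2;0 0 0 -2 99.5 2.7 0;0 0 0 -2 99.5 2.7 0;0 0 0 -2 99.5 2.7 0;0 0 0 -2 99.5 2.7 0;0 0 0 -2 99.5 2.7 0;0 0 0 -2 99.5 2.7 0", "force": 25}}

```text
clock: 10.05
position: [0.4226, 0.1278, 0.0141]
tool_rot: [-1.57, 0.0, -1.605]
force: [0.4, 1.2, 7.9]
grip_width: 0.0088
```

```bash
python3 go.py 423 127 14 -92;  python3 - <<'E'
exec(open('meas.py').read().split("H,S,V=")[0].replace("top0","t8"))
H,S,V=cv2.split(hsv)
dark=(V<75).astype(np.uint8)
cv2.imwrite('pics/t8b.png',cv2.resize(t[100:200,140:235],None,fx=6,fy=6,interpolation=cv2.INTER_CUBIC))
rect(comp(dark,(177,130,195,172)),.043,'fin')
teal=((H>70)&(H<95)&(S>80)).astype(np.uint8); rect(comp(teal,(150,115,195,195)),.008,'teal')
E
```

```text
[-0.0008  0.0006 -0.0003] [0.8 0.1 0.4] dist 1.0 deg 0.1
clock 10.05 pos [422.6 127.8  14.1] rpy [-8.995e+01  2.000e-02 -9.197e+01] w 0.0088 F [0.4 1.2 7.9]
fin rect [637.3 176.4] size [66.8 12. ] a 7.3 | mean [636.9 176.4] axis 8.1
teal rect [633.3 213.4] size [123.5  50.1] a 8.4 | mean [632.9 213.4] axis 7.8
```

View pics/t8b.png

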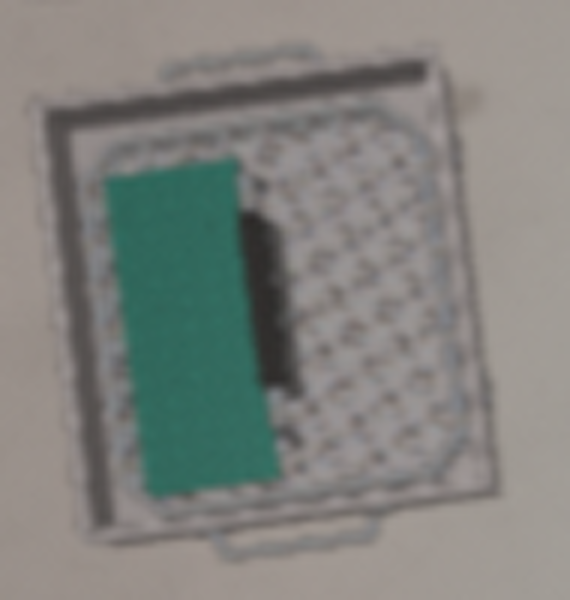

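{"name": "send_rows", "arguments": {"series": "0 0 0 0 -10 0 0;0 0 0 0 -30 0 0;0 0 0 0 -60 0 0;0 0 0 0 -90 0 0;0 0 0 0 -106 0 0;0 0 0 0 -106 0 0;0 0 0 0 -106 0 0"}}

```text
clock: 10.63
position: [0.4226, 0.1279, 0.121]
tool_rot: [-1.569, 0.001, -1.605]
force: [-0.7, -0.3, -1.3]
grip_width: 0.009
```

```bash
python3 go.py 632.8 213.2 120 -82.2
python3 - <<'E'
from h import *
s=cams.grab_frame("side")[:,:,::-1]
cv2.imwrite("pics/s9.png",cv2.resize(s[180:330,260:400],None,fx=4,fy=4,interpolation=cv2.INTER_CUBIC))
E
```

```text
[-0.002  -0.1704 -0.0008] [-92.5   1.5 207.2] dist 227.0 deg 9.8
clock 10.6333 pos [422.6 127.9 121. ] rpy [-8.989e+01  6.000e-02 -9.196e+01] w 0.009 F [-0.7 -0.3 -1.3]
```

View pics/s9.png

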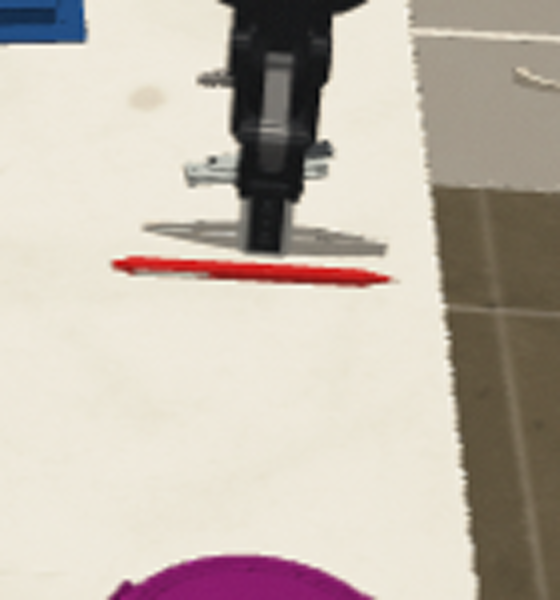

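Tweezers are held level and central. Moving over the teal bay.

{"name": "send_rows", "arguments": {"series": "0 -0.02 0 -7 0 15 0;0 -0.05 0 -20 0 45 0;0 -0.08 0 -35 0 80 0;0 -0.11 0 -50 0 115 0;0 -0.13 0 -65 0 147 0;0 -0.15 0 -77 0 175 0;0 -0.165 0 -86 0 194 0;0 -0.17 0 -92 0 206 0;0 -0.17 0 -92.5 0 207 0;0 -0.17 0 -92.5 0 207 0;0 -0.17 0 -92.5 0 207 0;0 -0.17 0 -92.5 0 207 0;0 -0.17 0 -92.5 0 207 0"}}

```text
clock: 11.77
position: [0.6317, 0.2127, 0.1198]
tool_rot: [-1.571, -0.0, -1.435]
force: [1.1, -0.3, -0.2]
grip_width: 0.0092
```

```bash
python3 go.py 632.8 213.2 23 -82.2
python3 - <<'E'
from h import *
s=cams.grab_frame("side")[:,:,::-1]
cv2.imwrite("pics/s10.png",cv2.resize(s[180:345,120:290],None,fx=4,fy=3.6,interpolation=cv2.INTER_CUBIC))
E
```

```text
[ 0.0004 -0.0006  0.0002] [-0.3 96.8  1.2] dist 97.0 deg 0.0
clock 11.7667 pos [631.7 212.7 119.8] rpy [-9.003e+01 -1.000e-02 -8.223e+01] w 0.0092 F [ 1.1 -0.3 -0.2]
```

View pics/s10.png

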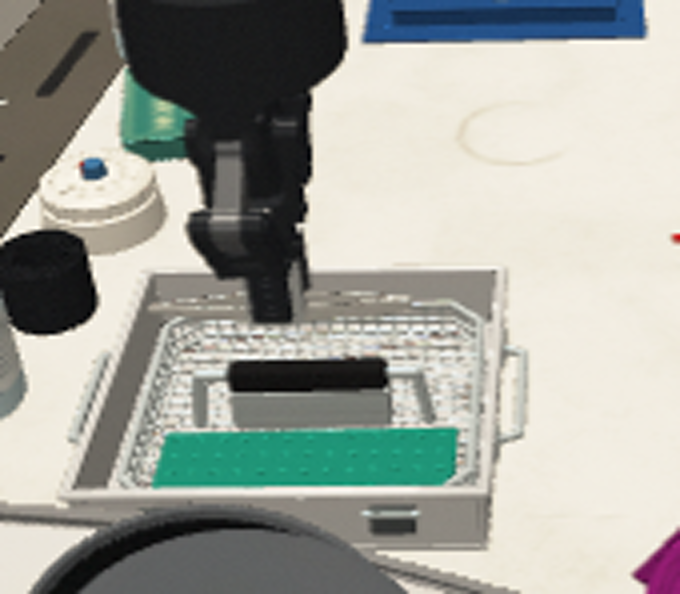

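{"name": "send_rows", "arguments": {"series": "0 0 0 0 15 1 0;0 0 0 0 35 1 0;0 0 0 0 55 1 0;0 0 0 0 70 1 0;0 0 0 0 80 1 0;0 0 0 0 86 1 0;0 0 0 0 91 1 0;0 0 0 0 94 1 0;0 0 0 0 96.5 1 0;0 0 0 0 96.5 1 0;0 0 0 0 96.5 1 0.12;0 0 0 0 96.5 1 0.18;0 0 0 0 96.5 1 0.24;0 0 0 0 96.5 1 0.24;0 0 0 0 96.5 1 0.24"}}

```text
clock: 13.07
position: [0.6334, 0.2133, 0.0235]
tool_rot: [-1.571, 0.0, -1.435]
force: [-0.5, 0.6, 0.1]
grip_width: 0.0207
```

{"name": "send_rows", "arguments": {"series": "0 0 0 0 -5 0 0.24;0 0 0 0 -15 0 0.24;0 0 0 0 -30 0 0.24;0 0 0 0 -60 0 0.3;0 0 0 0 -97 0 0.4;0 0 0 0 -97 0 0.4"}}

```text
clock: 13.57
position: [0.6364, 0.2143, 0.1286]
tool_rot: [-1.561, 0.002, -1.435]
force: [1.8, 0.2, 0.8]
grip_width: 0.0344
```

```bash
python3 go.py 421.5 -67.5 115 -78
python3 - <<'E'
from h import *
s=cams.grab_frame("side")[:,:,::-1]
cv2.imwrite("pics/s11.png",cv2.resize(s[180:345,120:290],None,fx=4,fy=3.6,interpolation=cv2.INTER_CUBIC))
E
```

```text
[-0.0095 -0.0741 -0.002 ] [ 250.2   10.7 -251.1] dist 355.0 deg 4.3
clock 13.5667 pos [636.4 214.3 128.6] rpy [-89.46   0.14 -82.25] w 0.0344 F [1.8 0.2 0.8]
```

View pics/s11.png

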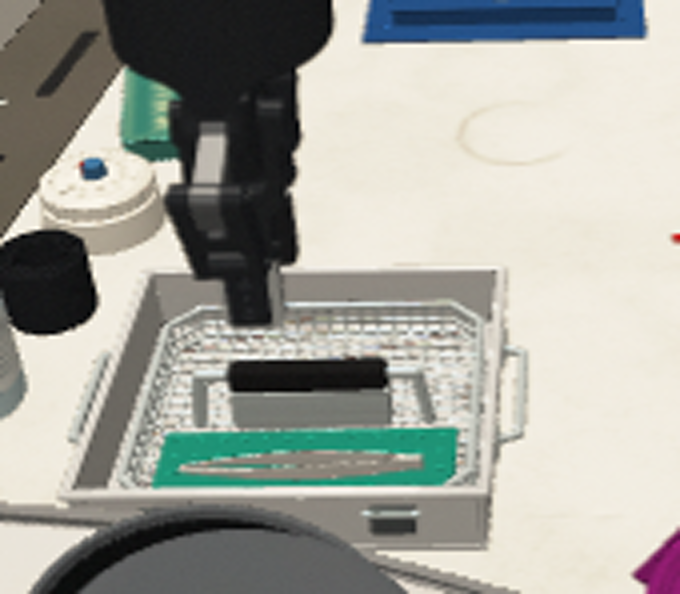

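{"name": "send_rows", "arguments": {"series": "0 -0.074 0 30 5 -30 0.5;0 -0.074 0 60 10 -60 0.5;0 -0.074 0 90 10 -90 0.5;0 -0.074 0 120 10 -120 0.5;0 -0.074 0 150 10 -150 0.5;0 -0.074 0 180 10 -180 0.5;0 -0.074 0 205 10 -206 0.5;0 -0.074 0 228 10 -229 0.5;0 -0.074 0 243 10 -244 0.5;0 -0.074 0 250 10.7 -251 0.5;0 -0.074 0 250 10.7 -251 0.5;0 -0.074 0 250 10.7 -251 0.5;0 -0.074 0 250 10.7 -251 0.5;0 -0.074 0 250 10.7 -251 0.5"}}

```text
clock: 14.78
position: [0.4192, -0.0674, 0.1097]
tool_rot: [-1.57, 0.0, -1.359]
force: [0.1, 0.1, 0.2]
grip_width: 0.0429
```

```bash
python3 go.py 421.5 -67 16 -78
python3 - <<'E'
from h import *
s=cams.grab_frame("side")[:,:,::-1]
cv2.imwrite("pics/s12.png",cv2.resize(s[150:300,260:400],None,fx=4,fy=4,interpolation=cv2.INTER_CUBIC))
E
```

```text
[-0.0006  0.0019 -0.0002] [ 0.1 93.7  2.3] dist 94.0 deg 0.1
clock 14.7833 pos [419.2 -67.4 109.7] rpy [-8.997e+01  1.000e-02 -7.789e+01] w 0.0429 F [0.1 0.1 0.2]
```

View pics/s12.png

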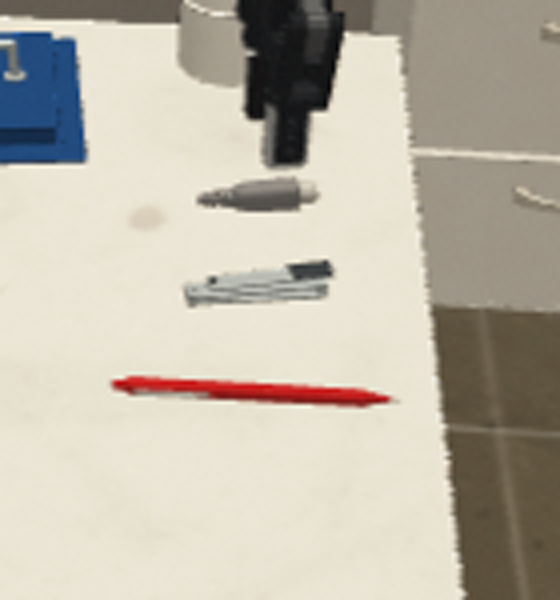

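{"name": "send_rows", "arguments": {"series": "0 0 0 0 20 1 0.5;0 0 0 0 42 2 0.5;0 0 0 0 60 2 0.5;0 0 0 0 73 2 0.5;0 0 0 0 83 2 0.5;0 0 0 0 90 2 0.5;0 0 0 0 93.5 2 0.5;0 0 0 0 93.5 2 0.5;0 0 0 0 93.5 2 0.3;0 0 0 0 93.5 2 0.15;0 0 0 0 93.5 2 0;0 0 0 0 93.5 2 0;0 0 0 0 93.5 2 0;0 0 0 0 93.5 2 0;0 0 0 0 93.5 2 0;0 0 0 0 93.5 2 0", "force": 30}}

```text
clock: 16.17
position: [0.4207, -0.0681, 0.0167]
tool_rot: [-1.57, -0.0, -1.361]
force: [-0.5, 0.3, 4.9]
grip_width: 0.013
```

{"name": "send_rows", "arguments": {"series": "0 0 0 0 -10 0 0;0 0 0 0 -30 0 0;0 0 0 0 -60 0 0;0 0 0 0 -90 0 0;0 0 0 0 -105 0 0;0 0 0 0 -105 0 0;0 0 0 0 -105 0 0"}}

```text
clock: 16.75
position: [0.4209, -0.0682, 0.122]
tool_rot: [-1.568, -0.001, -1.361]
force: [-0.3, -0.3, -0.4]
grip_width: 0.0128
```

```bash
python3 go.py 642.2 144.8 120 -82.2
python3 - <<'E'
from h import *
s=cams.grab_frame("side")[:,:,::-1]
cv2.imwrite("pics/s13.png",cv2.resize(s[130:280,260:400],None,fx=4,fy=4,interpolation=cv2.INTER_CUBIC))
E
```

```text
[-0.0024  0.0732  0.0007] [-162.4    2.5  260.8] dist 307.0 deg 4.2
clock 16.75 pos [420.9 -68.2 122. ] rpy [-8.986e+01 -4.000e-02 -7.800e+01] w 0.0128 F [-0.3 -0.3 -0.4]
```

View pics/s13.png

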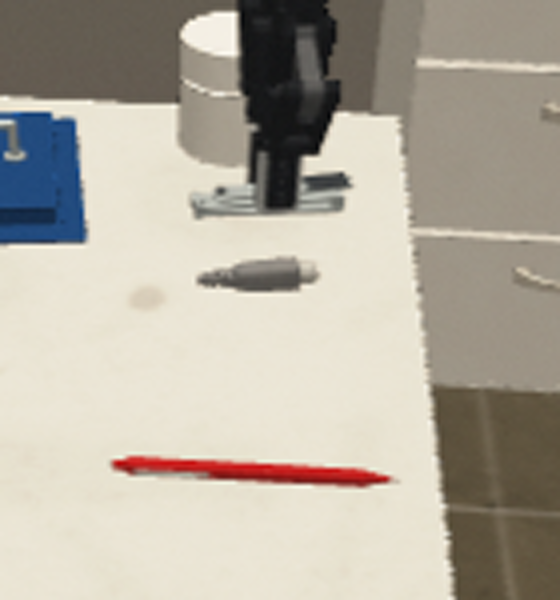

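{"name": "send_rows", "arguments": {"series": "0 0.005 0 -8 0 14 0;0 0.015 0 -25 0 42 0;0 0.025 0 -45 0 74 0;0 0.035 0 -65 0 106 0;0 0.045 0 -85 0 138 0;0 0.055 0 -105 0 170 0;0 0.06 0 -125 0 202 0;0 0.07 0 -142 0 230 0;0 0.073 0 -155 0 250 0;0 0.073 0 -162 2 260 0;0 0.073 0 -162.4 2 260.8 0;0 0.073 0 -162.4 2 260.8 0;0 0.073 0 -162.4 2 260.8 0;0 0.073 0 -162.4 2 260.8 0;0 0.073 0 -162.4 2 260.8 0"}}

```text
clock: 18.05
position: [0.6413, 0.1443, 0.1191]
tool_rot: [-1.571, -0.0, -1.435]
force: [-0.3, -0.4, 0.2]
grip_width: 0.0131
```

```bash
python3 go.py 642.2 144.8 23.5 -82.2
python3 - <<'E'
from h import *
s=cams.grab_frame("side")[:,:,::-1]
cv2.imwrite("pics/s14.png",cv2.resize(s[180:345,120:290],None,fx=4,fy=3.6,interpolation=cv2.INTER_CUBIC))
E
```

```text
[ 0.0003 -0.0002  0.0003] [-0.4 95.6  1. ] dist 96.0 deg 0.0
clock 18.05 pos [641.3 144.3 119.1] rpy [-9.001e+01 -1.000e-02 -8.221e+01] w 0.0131 F [-0.3 -0.4  0.2]
```

View pics/s14.png

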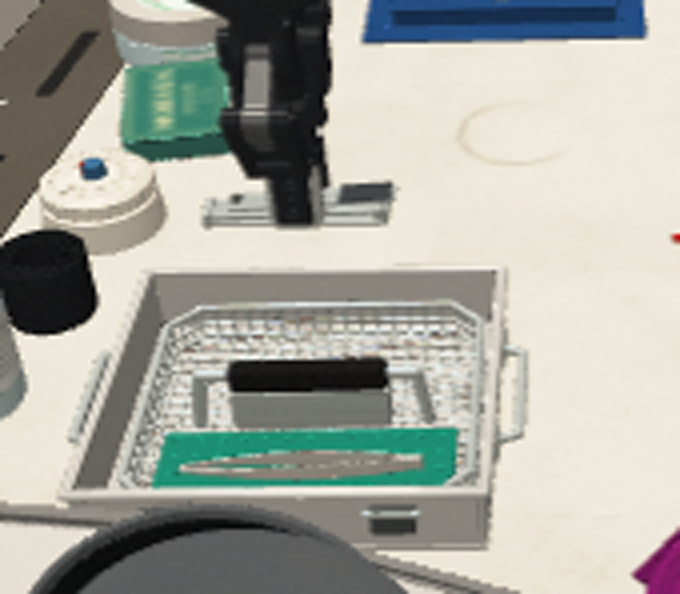

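{"name": "send_rows", "arguments": {"series": "0 0 0 0 15 1 0;0 0 0 0 35 1 0;0 0 0 0 55 1 0;0 0 0 0 70 1 0;0 0 0 0 80 1 0;0 0 0 0 86 1 0;0 0 0 0 91 1 0;0 0 0 0 94 1 0;0 0 0 0 95.5 1 0;0 0 0 0 95.5 1 0;0 0 0 0 95.5 1 0.18;0 0 0 0 95.5 1 0.22;0 0 0 0 95.5 1 0.26;0 0 0 0 95.5 1 0.26;0 0 0 0 95.5 1 0.26"}}

```text
clock: 19.35
position: [0.6427, 0.1453, 0.0238]
tool_rot: [-1.571, 0.0, -1.434]
force: [-0.1, -0.4, -0.3]
grip_width: 0.0221
```

{"name": "send_rows", "arguments": {"series": "0 0 0 0 -5 0 0.26;0 0 0 0 -15 0 0.26;0 0 0 0 -30 0 0.26;0 0 0 0 -60 0 0.3;0 0 0 0 -100 0 0.5;0 0 0 0 -120 0 0.5;0 0 0 0 -120 0 0.5"}}

```text
clock: 19.93
position: [0.6451, 0.1458, 0.1505]
tool_rot: [-1.563, 0.001, -1.434]
force: [1.0, 0.2, 0.6]
grip_width: 0.0428
```

```bash
python3 go.py 622.4 -252.3 140 -82
python3 - <<'E'
from h import *
s=cams.grab_frame("side")[:,:,::-1]
cv2.imwrite("pics/s15.png",cv2.resize(s[180:345,120:290],None,fx=4,fy=3.6,interpolation=cv2.INTER_CUBIC))
E
```

```text
[-0.0082 -0.0032 -0.0012] [391.4   9.4 -76.7] dist 399.0 deg 0.5
clock 19.9333 pos [645.1 145.8 150.5] rpy [-8.953e+01  7.000e-02 -8.219e+01] w 0.0428 F [1.  0.2 0.6]
```

View pics/s15.png

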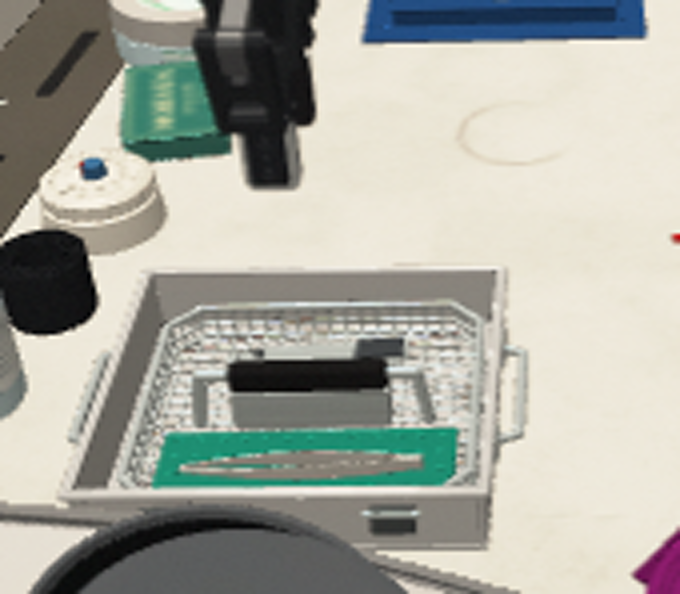

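{"name": "send_rows", "arguments": {"series": "0 0 0 40 0 -8 0.6;0 0 0 80 0 -16 0.6;0 0 0 120 0 -24 0.6;0 0 0 160 0 -32 0.6;0 0 0 200 0 -40 0.6;0 0 0 240 0 -48 0.6;0 0 0 280 0 -56 0.6;0 0 0 320 0 -64 0.6;0 0 0 355 4 -71 0.6;0 0 0 380 8 -75 0.6;0 0 0 391.4 9.4 -76.7 0.6;0 0 0 391.4 9.4 -76.7 0.6;0 0 0 391.4 9.4 -76.7 0.6;0 0 0 391.4 9.4 -76.7 0.6;0 0 0 391.4 9.4 -76.7 0.6", "force": 50}}

```text
clock: 21.23
position: [0.6205, -0.2511, 0.1345]
tool_rot: [-1.57, 0.001, -1.432]
force: [0.1, 0.6, -0.1]
grip_width: 0.0512
```

```bash
python3 go.py 622.4 -252.3 38 -82
python3 - <<'E'
from h import *
s=cams.grab_frame("side")[:,:,::-1]
cv2.imwrite("pics/s16.png",s)
t=cams.grab_frame("top")[:,:,::-1]
cv2.imwrite("pics/t16f.png",t)
cv2.imwrite('pics/t16.png',cv2.resize(t[100:200,140:235],None,fx=6,fy=6,interpolation=cv2.INTER_CUBIC))
print(proj('side',[[.6224,-.2523,.052]]))
E
```

```text
[-0.0004 -0.0008 -0.0006] [ 1.5 96.5  1.7] dist 97.0 deg 0.1
clock 21.2333 pos [ 620.5 -251.1  134.5] rpy [-8.998e+01  4.000e-02 -8.204e+01] w 0.0512 F [ 0.1  0.6 -0.1]
[[245.24663419 158.45951981]]
```

View pics/s16.png

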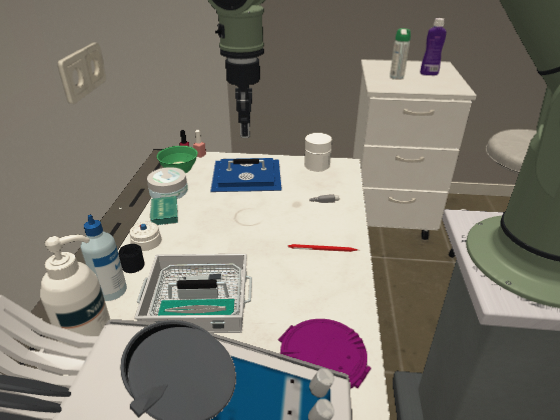

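View pics/t16.png

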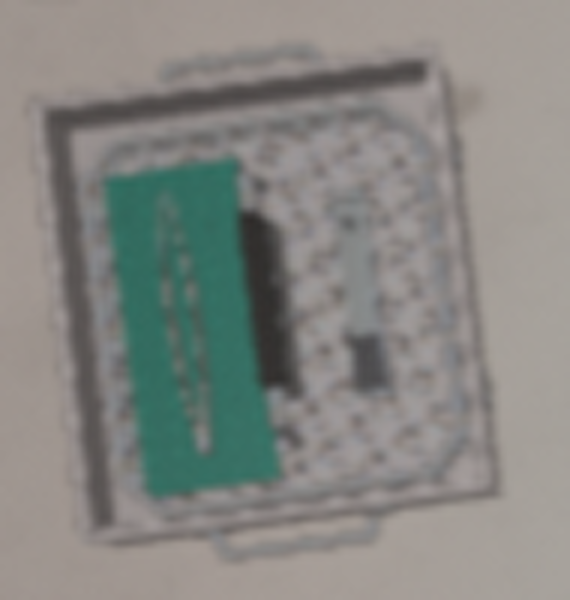

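Run:
```python
from h import *
pts=np.array([[42,105],[443,55],[499,493],[93,545]])/6+[140,100]-.42
P=plane('top',pts,.04)[:,:2]*1000
print(P.round(1),P.mean(0),np.linalg.norm(P-np.roll(P,-1,0),axis=1))
# inner floor dark-wall line / handles: handle loop midpoints
hh=np.array([[240,50],[300,548]])/6+[140,100]-.42
print(plane('top',hh,.03)[:,:2].mean(0)*1000)
t=cv2.imread('pics/t16f.png');g=cv2.cvtColor(t,cv2.COLOR_BGR2GRAY)
a=np.radians(7);R=np.array([[np.cos(a),-np.sin(a)],[np.sin(a),np.cos(a)]]);c=np.array([637.5,176.5])
# profile across y in container frame, averaged along x -60..-30 / 30..60, at z=40
for xr in((-60,-35),(35,60)):
    ys=np.arange(-84,-60,1.5).tolist()+np.arange(60,85,1.5).tolist();o=[]
    for y in ys:
        L=np.c_[np.linspace(*xr,26),np.full(26,y)]@R.T+c
        q=proj('top',np.c_[L,np.full(26,40)]/1000).astype(np.float32)
        o.append(cv2.remap(g,q[:,0][None],q[:,1][None],cv2.INTER_LINEAR).mean())
    print([(y,int(v)) for y,v in zip(ys,o)])
```

```text
[[712.5 260. ]
 [727.9 110. ]
 [564.3  90.9]
 [547.9 241.4]] [638.15234177 175.55783999] [150.77743548 164.68013805 151.46905528 165.62997794]
[640.18528044 177.49977106]
[(-84.0, 161), (-82.5, 160), (-81.0, 157), (-79.5, 149), (-78.0, 136), (-76.5, 124), (-75.0, 124), (-73.5, 135), (-72.0, 142), (-70.5, 141), (-69.0, 135), (-67.5, 131), (-66.0, 132), (-64.5, 134), (-63.0, 138), (-61.5, 140), (60.0, 127), (61.5, 131), (63.0, 131), (64.5, 124), (66.0, 112), (67.5, 97), (69.0, 89), (70.5, 87), (72.0, 90), (73.5, 101), (75.0, 118), (76.5, 134), (78.0, 141), (79.5, 143), (81.0, 144), (82.5, 148), (84.0, 150)]
[(-84.0, 155), (-82.5, 153), (-81.0, 148), (-79.5, 138), (-78.0, 125), (-76.5, 120), (-75.0, 127), (-73.5, 139), (-72.0, 145), (-70.5, 143), (-69.0, 139), (-67.5, 135), (-66.0, 135), (-64.5, 135), (-63.0, 136), (-61.5, 137), (60.0, 126), (61.5, 128), (63.0, 126), (64.5, 114), (66.0, 99), (67.5, 89), (69.0, 86), (70.5, 88), (72.0, 95), (73.5, 111), (75.0, 129), (76.5, 142), (78.0, 144), (79.5, 144), (81.0, 147), (82.5, 151), (84.0, 153)]
```

{"name": "send_rows", "arguments": {"series": "0 0 0 1.5 20 1 0.6;0 0 0 1.5 42 1.7 0.6;0 0 0 1.5 60 1.7 0.6;0 0 0 1.5 75 1.7 0.6;0 0 0 1.5 85 1.7 0.6;0 0 0 1.5 92 1.7 0.6;0 0 0 1.5 96 1.7 0.6;0 0 0 1.5 96 1.7 0.6;0 0 0 1.5 96 1.7 0.3;0 0 0 1.5 96 1.7 0;0 0 0 1.5 96 1.7 0;0 0 0 1.5 96 1.7 0;0 0 0 1.5 96 1.7 0;0 0 0 1.5 96 1.7 0;0 0 0 1.5 96 1.7 0;0 0 0 1.5 96 1.7 0", "force": 50}}

```text
clock: 22.67
position: [0.6223, -0.2544, 0.039]
tool_rot: [-1.57, -0.0, -1.434]
force: [-1.3, 0.6, 6.6]
grip_width: 0.0088
```

{"name": "send_rows", "arguments": {"series": "0 0 0 0 -10 0 0;0 0 0 0 -25 0 0;0 0 0 0 -50 0 0;0 0 0 0 -75 0 0;0 0 0 0 -95 0 0;0 0 0 0 -102 0 0;0 0 0 0 -102 0 0;0 0 0 0 -102 0 0"}}

```text
clock: 23.33
position: [0.6218, -0.2542, 0.1403]
tool_rot: [-1.571, -0.0, -1.434]
force: [-0.4, -0.1, -2.3]
grip_width: 0.0091
```

```bash
python3 go.py 638 177.7 140 -83
python3 - <<'E'
from h import *
cv2.imwrite("pics/s17.png",cams.grab_frame("side")[:,:,::-1])
E
```

```text
[-0.0002  0.0145  0.0001] [-4.257e+02  3.000e-01  7.500e+01] dist 432.0 deg 0.8
clock 23.3333 pos [ 621.8 -254.2  140.3] rpy [-8.999e+01 -1.000e-02 -8.217e+01] w 0.0091 F [-0.4 -0.1 -2.3]
```

View pics/s17.png

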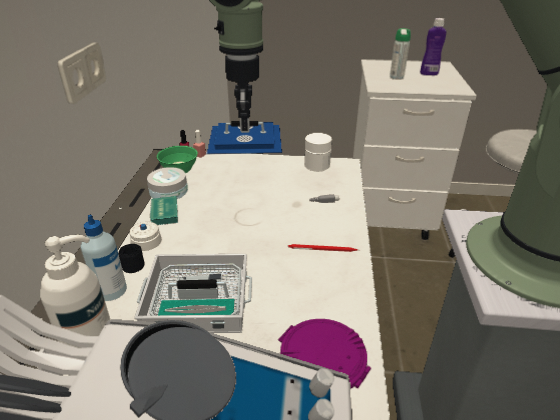

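{"name": "send_rows", "arguments": {"series": "0 0.005 0 -10 0 2 0;0 0.01 0 -30 0 5 0;0 0.0145 0 -60 0 10 0;0 0.0145 0 -95 0 17 0;0 0.0145 0 -130 0 23 0;0 0.0145 0 -165 0 29 0;0 0.0145 0 -200 0 35 0;0 0.0145 0 -235 0 41 0;0 0.0145 0 -270 0 47 0;0 0.0145 0 -305 0 54 0;0 0.0145 0 -340 0 60 0;0 0.0145 0 -370 0 65 0;0 0.0145 0 -395 0 70 0;0 0.0145 0 -413 0 73 0;0 0.0145 0 -422 0 75 0;0 0.0145 0 -425.7 0 75 0;0 0.0145 0 -425.7 0 75 0;0 0.0145 0 -425.7 0 75 0;0 0.0145 0 -425.7 0 75 0;0 0.0145 0 -425.7 0 75 0"}}

```text
clock: 25.05
position: [0.6383, 0.1763, 0.1402]
tool_rot: [-1.571, -0.0, -1.45]
force: [-0.9, -0.7, -1.6]
grip_width: 0.0088
```

```bash
python3 go.py 638 177.7 84 -83
python3 - <<'E'
from h import *
s=cams.grab_frame("side")[:,:,::-1]
cv2.imwrite("pics/s18f.png",s)
cv2.imwrite("pics/s18.png",cv2.resize(s[180:345,120:290],None,fx=4,fy=3.6,interpolation=cv2.INTER_CUBIC))
t=cams.grab_frame("top")[:,:,::-1]
cv2.imwrite("pics/t18.png",cv2.resize(t[85:215,125:285],None,fx=5,fy=4.6,interpolation=cv2.INTER_CUBIC))
E
```

```text
[ 0.0001 -0.0016  0.0005] [-1.4 56.2 -0.2] dist 56.0 deg 0.1
clock 25.05 pos [638.3 176.3 140.2] rpy [-9.000e+01 -3.000e-02 -8.309e+01] w 0.0088 F [-0.9 -0.7 -1.6]
```

View pics/s18.png

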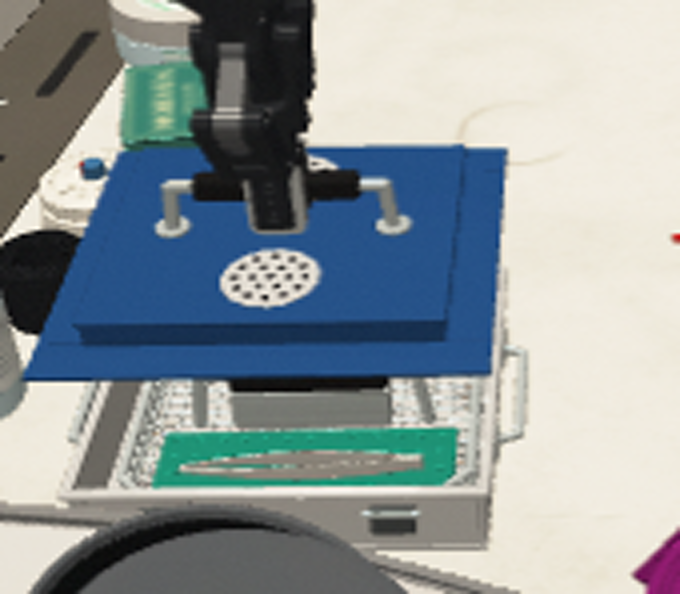

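View pics/t18.png

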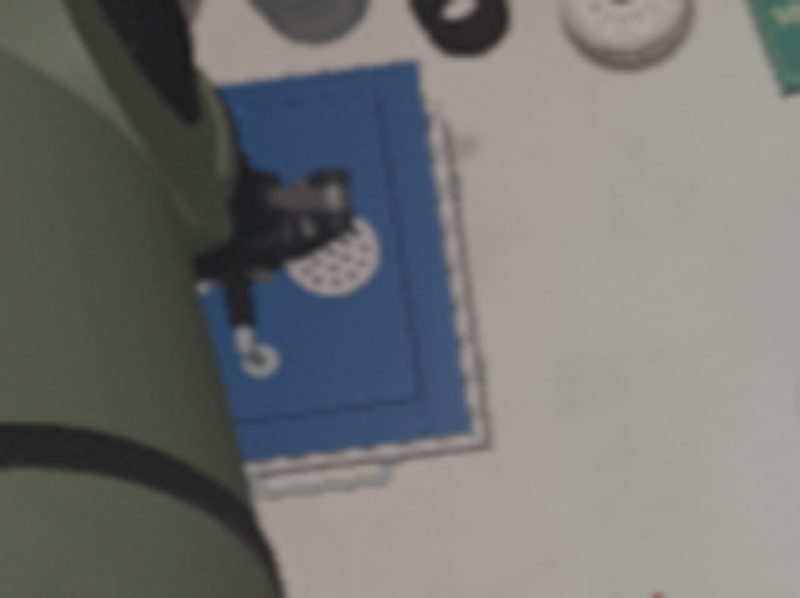

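Run:
```python
from h import *
f=lambda u,v:[u/5+125-.4,v/4.6+85-.4]
a=np.radians(7);c=np.array([638,177.7]);R=np.array([[np.cos(a),-np.sin(a)],[np.sin(a),np.cos(a)]])
for p,z in [((420,80),.110),((469,425),.110),((260,459),.110),((460,436),.110),((300,75),.11),((400,63),.11)]:
    P=plane('top',f(*p),z)[0,:2]*1000; print(P.round(1),((P-c)@R).round(1))
g=lambda u,v:[u/4+120-.4,v/3.6+180-.4]
print('side')
for p,z in [((30,380),.109),((490,376),.109),((62,498),.04),((487,496),.04)]:
    P=plane('side',g(*p),z)[0,:2]*1000; print(P.round(1),((P-c)@R).round(1))
```

```text
[724.  108.2] [ 76.9 -79.4]
[567.2  89.4] [-81. -79.]
[553.6 176.1] [-84.    8.7]
[562.3  93.2] [-85.4 -74.7]
[727.5 158.3] [ 86.5 -30.1]
[732.  116.5] [ 85.8 -72.2]
side
[710.2 266.7] [82.5 79.6]
[543.  247.6] [-85.8  80.9]
[710.7 267.4] [83.1 80.2]
[546.9 249.8] [-81.6  82.7]
```

{"name": "send_rows", "arguments": {"series": "0 0 0 -0.5 10 0 0;0 0 0 -0.5 25 0 0;0 0 0 -0.5 38 0 0;0 0 0 -0.5 47 0 0;0 0 0 -0.5 53 0 0;0 0 0 -0.5 57 0 0;0 0 0 -0.5 57 0 0;0 0 0 -0.5 57 0 0"}}

```text
clock: 25.82
position: [0.6383, 0.1783, 0.0834]
tool_rot: [-1.571, 0.0, -1.449]
force: [-0.5, -0.8, -2.0]
grip_width: 0.0089
```

{"name": "send_rows", "arguments": {"series": "0 0 0 0 1.5 0 0;0 0 0 0 3 0 0;0 0 0 0 4.5 0 0;0 0 0 0 6 0 0;0 0 0 0 6 0 0;0 0 0 0 6 0 0"}}

```text
clock: 26.32
position: [0.6381, 0.1782, 0.0772]
tool_rot: [-1.571, 0.0, -1.449]
force: [-0.0, 1.1, -1.5]
grip_width: 0.0092
```

```bash
python3 go.py 638 177.7 73 -83
python3 - <<'E'
from h import *
s=cams.grab_frame("side")[:,:,::-1]
cv2.imwrite("pics/s19.png",cv2.resize(s[180:345,120:290],None,fx=4,fy=3.6,interpolation=cv2.INTER_CUBIC))
t=cams.grab_frame("top")[:,:,::-1]
cv2.imwrite("pics/t19.png",cv2.resize(t[85:215,125:285],None,fx=5,fy=4.6,interpolation=cv2.INTER_CUBIC))
E
```

```text
[ 0.0001  0.0001 -0.    ] [ 0.5  4.2 -0.1] dist 4.0 deg 0.0
clock 26.3167 pos [638.1 178.2  77.2] rpy [-90.     0.   -82.99] w 0.0092 F [-0.   1.1 -1.5]
```

View pics/s19.png

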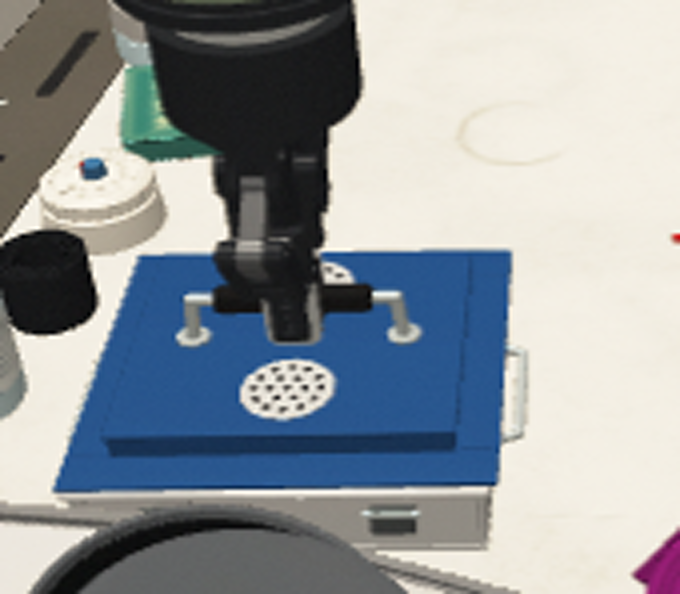

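View pics/t19.png

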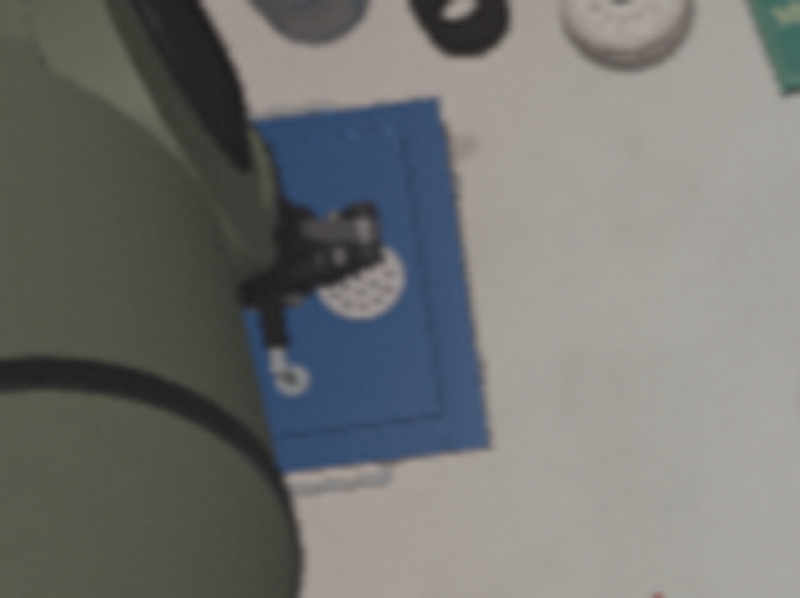

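{"name": "send_rows", "arguments": {"series": "0 0 0 0 1 0 0;0 0 0 0 2 0 0;0 0 0 0 3 0 0;0 0 0 0 4 0 0;0 0 0 0 4 0 0;0 0 0 0 4 0 0"}}

```text
clock: 26.92
position: [0.6381, 0.1783, 0.0732]
tool_rot: [-1.571, 0.0, -1.448]
force: [-0.4, 0.1, -1.7]
grip_width: 0.0089
```

{"name": "send_rows", "arguments": {"series": "0 0 0 0 0.5 0 0;0 0 0 0 1 0 0;0 0 0 0 1 0 0;0 0 0 0 1 0 0"}}

```text
clock: 27.25
position: [0.6381, 0.1782, 0.073]
tool_rot: [-1.571, 0.0, -1.449]
force: [-4.5, -2.2, 10.1]
grip_width: 0.0088
```

Contact with the rim at the expected height (73 mm). Releasing.

{"name": "send_rows", "arguments": {"series": "0 0 0 0 1 0 0.1;0 0 0 0 1 0 0.2;0 0 0 0 1 0 0.3;0 0 0 0 1 0 0.4;0 0 0 0 1 0 0.4;0 0 0 0 1 0 0.4;0 0 0 0 -5 0 0.4;0 0 0 0 -20 0 0.4;0 0 0 0 -50 0 0.4;0 0 0 0 -90 0 0.4;0 0 0 0 -130 0 0.4;0 0 0 30 -150 -30 0.4;0 0 0 60 -150 -60 0.4;0 0 0 90 -150 -90 0.4;0 0 0 120 -150 -120 0.4;0 0 0 150 -150 -150 0.4;0 0 0 180 -150 -180 0.4;0 0 0 200 -150 -200 0.4;0 0 0 200 -150 -200 0.4;0 0 0 200 -150 -200 0.4"}}

```text
clock: 28.92
position: [0.4633, -0.0462, 0.223]
tool_rot: [-1.57, -0.0, -1.452]
force: [0.4, 0.7, 0.9]
grip_width: 0.0341
```

```bash
python3 go.py 638 177.7 73 -83
python3 - <<'E'
from h import *
s=cams.grab_frame("side")[:,:,::-1]
cv2.imwrite("pics/s20.png",cv2.resize(s[180:345,120:290],None,fx=4,fy=3.6,interpolation=cv2.INTER_CUBIC))
t=cams.grab_frame("top")[:,:,::-1]; cv2.imwrite("pics/t20f.png",t)
cv2.imwrite("pics/t20.png",cv2.resize(t[85:215,125:285],None,fx=5,fy=4.6,interpolation=cv2.INTER_CUBIC))
exec(open('meas.py').read().split("H,S,V=")[0].replace("top0","t20f"))
H,S,V=cv2.split(hsv)
blue=((H>100)&(H<125)&(S>90)).astype(np.uint8)
m=comp(blue,(135,90,235,205)); rect(cv2.morphologyEx(m,cv2.MORPH_CLOSE,np.ones((15,15))),.042,'lid flange')
rect(comp((V<75).astype(np.uint8),(175,125,200,180)),.086,'handle')
red=(((H<8)|(H>172))&(S>90)).astype(np.uint8); rect(comp(red,(245,205,275,285)),.005,'pen')
E
```

```text
[-0.001  -0.0029  0.0005] [-201.6  150.1  199.9] dist 321.0 deg 0.2
clock 28.9167 pos [463.3 -46.2 223. ] rpy [-8.994e+01 -3.000e-02 -8.317e+01] w 0.0341 F [0.4 0.7 0.9]
lid flange rect [639.6 178.9] size [169. 154.] a 7.0 | mean [639.1 178.8] axis 7.0
handle rect [638.8 177.7] size [63.6 10.1] a 6.8 | mean [638.5 177.7] axis 7.2Traceback (most recent call last):
  File "<stdin>", line 11, in <module>
  File "<string>", line 6, in comp
    return _wrapfunc(a, 'argmax', axis=axis, out=out, **kwds)
    return bound(*args, **kwds)
ValueError: attempt to get argmax of an empty sequence
```

View pics/s20.png

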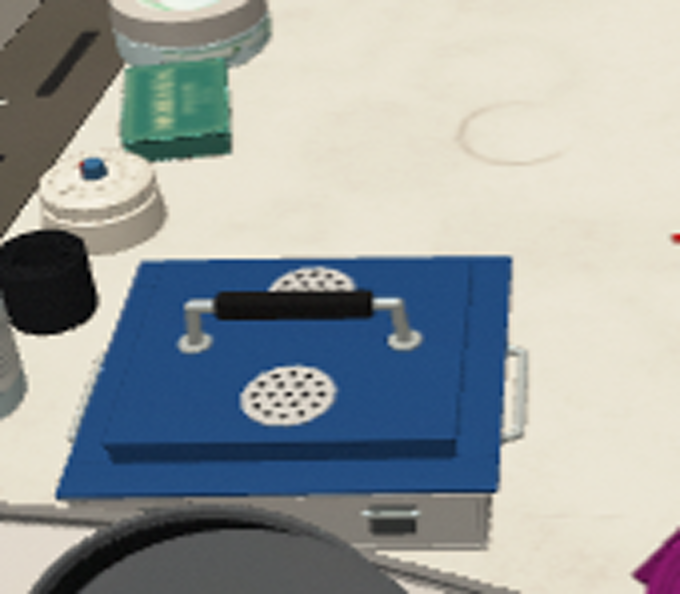

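View pics/t20.png

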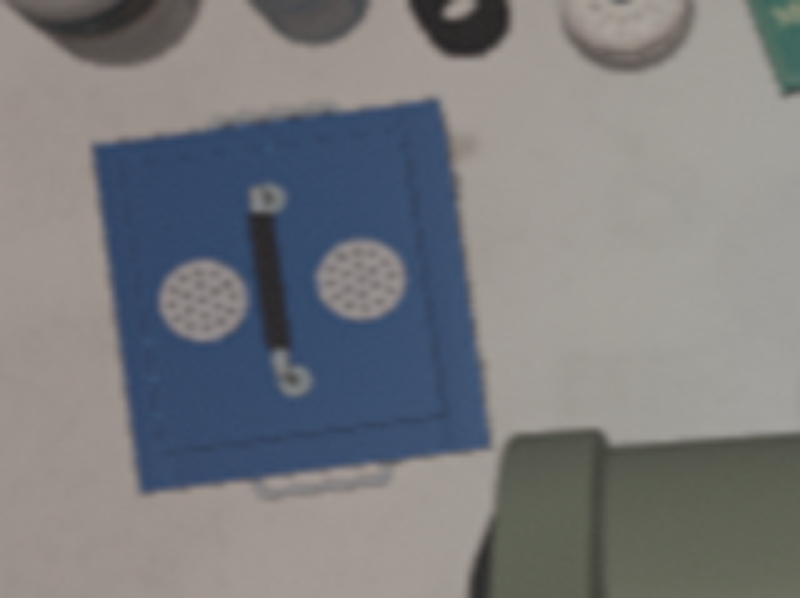

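```bash
python3 -c "
from workcell import monitor,cams,bot
import cv2
cv2.imwrite('pics/s21.png',cams.grab_frame('side')[:,:,::-1])
print(bot.job_done())"
```

```text
the job is handed in; nothing more can be done
None
```

View pics/s21.png

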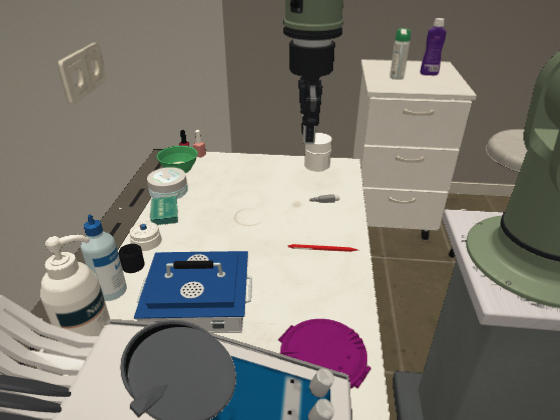

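I packed the container in the required order: basket, tweezers on the teal side, clipper on the bare wire side, then the lid. I handed the job in at about 29 s of the 128 s allowed; no verdict is reported.

- **Lid:** it met the rim at tool height 73.0 mm, the height worked out from the grasp. The last top picture puts its centre at about (639, 178) mm and yaw 7°, against about (638, 177.7) mm and 7° for the container. In the side view it sits level on the rim.
- **Basket and tools:** before the lid went on, the top picture showed both tools lengthways in their bays and the basket seated in the container.
- **Gripper:** the jaws are open and the arm stands well clear of everything.
- **Pen and plug:** the last side picture shows both where they lay. I could not measure the pen from above at the end because the arm hid it.
- **Disagreement:** the side camera places the container's near edge about 3 to 6 mm farther in y than the top camera. I relied on the top camera and the robot's own readings, which agreed with each other. The lid still went on without catching.

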